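Pry open a control box and fit its mounting plate

ROBOT

A 6-joint arm with a two-finger parallel gripper is mounted at the origin on the work surface. World frame = base frame: x ahead of the robot, y to its left, z up, the work surface at z = 0. Lengths are in mm, angles in rad, forces in N, time in s.
With the tool pointing down it reaches from about 350 to 975 mm from the base axis. Payload 7.1 kg.
Tool frame: the origin (TCP) lies between the finger pads; the fingertips stand 19 mm ahead of it and the grasp point (between the pads) is the TCP (ctrl.tcp_to_tips is the distance from the TCP to the fingertips, in mm); z points along the fingers, y is the line along which they close (so a half turn about z gives the same grasp; the last joint's range is limited). The gripper opens to 88 mm and grips with 3 to 60 N. Pads are 20 mm wide; open, the fingers measure 115 mm over their backs; the gripper's body (75 mm by 178 mm) begins 61 mm behind the grasp point.
Start: joints at [-1.288, 0.423, 1.63, -0, 1.089, -0.019], TCP at [185.792, -596.729, 241.675] pointing down, gripper open.
Joint ranges: [-3, 3], [-0.9, 2.11], [0.09, 2.58], [-1.31, 4.45], [0.11, 2.69], [-2.54, 2.54]. Speed limits (rad/s): [2.39, 2.39, 3.01, 3.14, 3.14, 3.14].

INTERFACE

Orientations are given as a rotation vector (axis times angle).
In Python, from workcell import status, optics, ctrl gives the robot as it stands. The module is installed in compiled form; this text tells all that it offers.
- The arm moves only by the shell command python3 -m inch 'ROWS'. ROWS is JSON, a list that holds one entry, the list of rows, each a list of 7 numbers: the shift along the tool's x, y, z in mm, then the turn, a rotation vector about the tool's x, y, z in rad, then the opening in per cent of the stroke, from 0 (shut) to 100 (fully open). A call has 1 to 20 rows; each row is the pose to reach, as a shift and turn from the pose commanded when the call began, along the tool's axes at that moment; what a row does not reach only later rows make up. A row lasts 1/10 s, in which the tool goes at most 50 mm and 8.59 degrees, less where a joint would pass 70% of its speed; a pose out of reach is approached as far as the arm can. A call with a gripper value outside its range is refused whole. The fingers move at their own pace and stop on an object; the grip force is fixed at half the most. Time passes only in rows, so rows that repeat a pose let the fingers close. It gives the time, the measured TCP pose, the force, the opening and the grip force at its end, in the units of the state.
- status.get_obs(): the state, without advancing time (a new reading comes with each control period).
- optics.get_image(name): name is "scene" or "side" or "wrist"; returns a dict with "frame" (384x512x3 uint8, red, green, blue), "fx", "fy", "cx", "cy" (pixels), "k1" (the pictures are not rectified: a ray, as slopes to the right and down, at radius r is drawn at 1 + k1 r^2 times it, then the intrinsics apply), "rvec" (rotation vector, rad) and "tvec" (3), from world to camera coordinates, as OpenCV has them; the wrist camera has in their place "hand_eye" (4x4, takes a point from camera to tool coordinates, whose origin is the TCP and whose axes are the flange's). Camera axes: x right, y down, z forward; pixel columns grow to the right and rows downward; lengths in mm; the calibration is good to about 2 mm. A picture is of the moment at which its call begins: read the wrist's pose just before it. There is no depth.
- ctrl.close_job(): hands the job in; it is judged then, once.
The state is a dict: "t": time; "qpos": joint angles; "qvel": joint speeds; "joint_torque": joint torques, N m; "ee_pos": TCP position; "orientation": TCP orientation; "ft_force": force on the tool from outside, world axes, zero at the start; "moment": the same for the moment, N m; "width": finger opening in mm; "grasp_force": force on a finger pad.
Only numpy, scipy, OpenCV 4.12 (cv2) and the standard library are available. Lean on these libraries where they do the work, as an engineer would, in place of code of your own. Each camera call takes 0.05 s, during which the arm holds its last target. There are 200 camera calls.

TASK

Use the pry blade, not your fingers, to lever up the tight cover without forcing it of the grey control box and swing it right open until it stands past upright, then lay the pry blade flat on the bench clear of the box. Then gently lower (do not drop) the mounting plate into the box over its two studs until it lies flush on the box floor. Leave the cover open and leave the other things on the bench where they are.

Things in the scene. Friction and masses are not known exactly. Their poses are not given: they have to be found in the camera images.
- box: Grey painted steel control box, fixed to the bench, 170 (x) x 180 (y) x 60 mm high without its cover, walls 5 mm, floor 4 mm thick. Origin: centre of its underside, z up. The cover's hinge runs along x on its +y side; the pry slot is in its -y wall. The slot side faces roughly to the right as seen by the robot, the hinge side to the left (turned by up to 20 degrees).
- box_slot (a point): Middle of the pry slot, on the outer face of the box's -y wall, 58 mm above the bench. The slot is a notch in the top of that wall, 60 mm wide along the box's x and 4 mm high (56 to 60 mm above the bench), open upward to the closed cover's underside. Below the cover the box is empty but for its studs. Axes as the box's.
- box_floor (a point): Centre of the box's inner floor, 4 mm above the bench. Two upright steel studs, 8 mm diameter and 14 mm high above the floor, stand 40 mm either side of it along the box's y. Axes as the box's.
- cover (a joint): Angle of the cover in rad: 0 closed, about 1.57 upright, 1.95 its stop. The hinge is stiff (about 0.3 N m): the cover stays where it is left. The cover is a flat grey steel sheet 170 x 180 x 5 mm, 0.26 kg, no handle, its edges flush with the walls; closed, it lies 60 to 65 mm above the bench.
- cover_hinge (a point): Middle of the hinge line, at the top of the box's +y wall, 60 mm above the bench; the hinge runs along x.
- cover_edge (a point): Middle of the cover's free edge, on its underside, 180 mm from the hinge.
- pry: Pry blade: a dark wooden handle, 110 mm long, 22 mm wide, 24 mm high, with a flat steel blade 22 mm wide and 2 mm thick sticking out along +x at half the handle's height. 0.12 kg. Origin: on the underside, 5 mm ahead of the handle's middle; x points to the blade, z up. The handle reaches from x = -60 to +50 mm, a steel neck to 62 mm, the blade's tip is at 125 mm.
- pry_tip (a point): Middle of the blade's tip edge, at half its thickness, 12 mm above the tool's underside.
- pry_grip (a point): Point in the handle to grip, 12 mm above its underside and 12 mm ahead of the origin; 113 mm behind the tip. Axes as the pry blade's.
- plate: Mounting plate: bare aluminium, 90 (x) x 110 (y) x 4 mm, with two round through holes of 10.5 mm diameter on its y axis, 40 mm either side of the centre. A grey relay block, 34 (x) x 46 (y) mm, stands on its middle, its top 46 mm above the plate's underside (a thin look-only black strip rises to 49 mm). 0.32 kg. Origin: centre of its underside, z up. Either way round fits.
- screwdriver: Bystander: a screwdriver with a round shank, lying on the bench.
- wrench: Bystander: a steel wrench lying on the bench.
- spray: Bystander: a white spray bottle, 54 mm across, 160 mm high.
- tin: Bystander: a bare metal tin, 84 mm across, 90 mm high.
- coupling: Bystander: a stepped steel pipe coupling, 32 mm across, 40 mm high.
- collar: Bystander: a dark steel collar, 36 mm across, 12 mm high, lying flat.
- offcut: Bystander: a steel bar offcut, 90 x 50 x 20 mm.
Not all that is in view belongs to the job. What is shaped like the plate but pink or red is not meant. There is more than one size of the pry; the job needs the smaller.

How it is judged:
By the outcome, as a careful person would: the job done as asked, in the order asked, and still so for the second after the job is handed in, with the robot touching nothing.
It also fails if it takes over 72 s, if anything falls off the work surface, if the arm or the gripper's body presses on something with over 40 N, if the wrist force passes 120 N, or if a joint passes its speed limit or range.

## Working session

There is one attempt and no reset: what is moved stays moved. The work goes in short steps, Python scripts to look and compute and a shell command to move; the robot and the scene stay as the last step left them, time stands still between calls to the robot, and variables do not carry over. Pictures are saved under pics/ and viewed, at most 10 in all, crops included, and the job is handed in when it is done.

```bash
mkdir -p pics
cat > h.py <<'E'
import numpy as np, cv2
from scipy.spatial.transform import Rotation as R
from workcell import status, optics, ctrl
def cam(name):
    o=status.get_obs(); d=optics.get_image(name)
    if 'rvec' in d:
        Rm=cv2.Rodrigues(np.array(d['rvec'],float))[0]; t=np.array(d['tvec'],float).ravel()
        d['Rcw']=Rm.T; d['c']=-Rm.T@t
    else:
        T=np.eye(4);T[:3,:3]=R.from_rotvec(o['orientation']).as_matrix();T[:3,3]=o['ee_pos']
        M=T@np.array(d['hand_eye']); d['Rcw']=M[:3,:3]; d['c']=M[:3,3]
    return d
def ray(d,u,v):
    xd=(u-d['cx'])/d['fx']; yd=(v-d['cy'])/d['fy']; x,y=xd,yd
    for _ in range(30):
        s=1+d['k1']*(x*x+y*y); x,y=xd/s,yd/s
    r=d['Rcw']@np.array([x,y,1.]); return r/np.linalg.norm(r)
def onz(d,u,v,z):
    r=ray(d,u,v); return d['c']+r*(z-d['c'][2])/r[2]
def proj(d,p):
    q=d['Rcw'].T@(np.array(p,float)-d['c']); x,y=q[:2]/q[2]; s=1+d['k1']*(x*x+y*y)
    return np.array([d['fx']*x*s+d['cx'],d['fy']*y*s+d['cy']])
def save(d,fn,crop=None,k=1):
    im=d['frame'][:,:,::-1]
    if crop: u0,v0,u1,v1=crop; im=im[v0:v1,u0:u1]
    cv2.imwrite(fn,cv2.resize(im,None,fx=k,fy=k,interpolation=cv2.INTER_CUBIC))
import pickle
def keep(d,fn): pickle.dump(d,open(fn,'wb'))
def load(fn): return pickle.load(open(fn,'rb'))
E
python3 - <<'E'
from h import *
print(status.get_obs())
ims=[]
for n in ('scene','side','wrist'):
    d=cam(n); keep(d,n+'.pkl'); ims.append(d['frame'][:,:,::-1]); print(n,d['c'].round(),d['Rcw'][:,2].round(2),d['fx'],d['k1'])
    if n!='wrist': save(d,f'pics/{n}0.png',None,1.5)
E
```

```text
{'t': 0.0, 'qpos': array([-1.28799724e+00,  4.23836418e-01,  1.63069924e+00, -1.95471898e-05,
        1.08858911e+00, -1.90074574e-02]), 'qvel': array([ 0.00194631,  0.00206733,  0.00051456, -0.00016959, -0.00022465,
        0.00032215]), 'joint_torque': array([ 5.73113230e-04, -5.44618034e+01, -2.73658222e+01,  6.44317525e-02,
        2.28616077e-02, -1.46253719e-04]), 'ee_pos': array([ 185.64519898, -596.23455365,  240.90080573]), 'orientation': array([-3.10438917e+00, -4.72065506e-01,  3.43296887e-04]), 'ft_force': array([-0.83300359, -0.65112403, -0.67572477]), 'moment': array([-0.00530375, -0.01474904, -0.02499486]), 'grasp_force': 0.0, 'width': 87.73911606815034}
scene [933.  58. 900.] [-0.52 -0.03 -0.85] 348.8030399803601 -0.06721766908608862
side [  221. -1035.   891.] [ 0.17  0.77 -0.61] 391.4715165983595 0.008654931420604233
wrist [ 264. -572.  384.] [-0.28 -0.09 -0.96] 328.05523096084846 -0.06781679984019003
```

View pics/scene0.png

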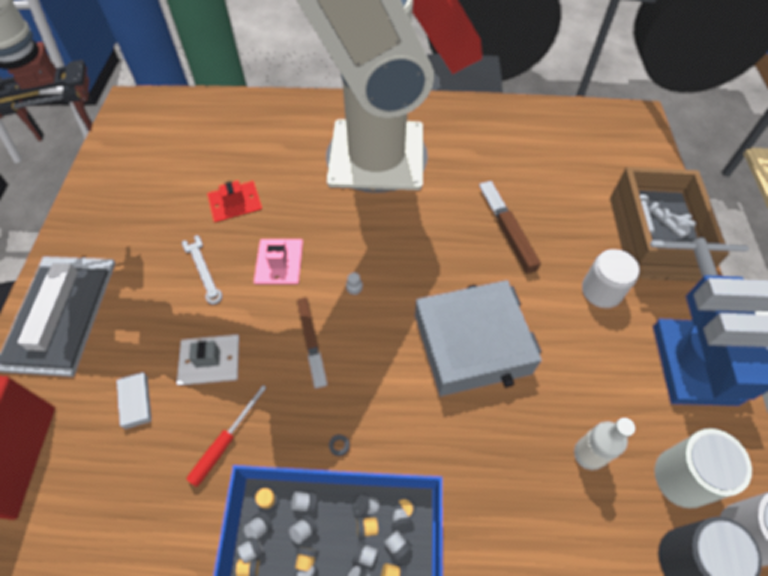

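View pics/side0.png

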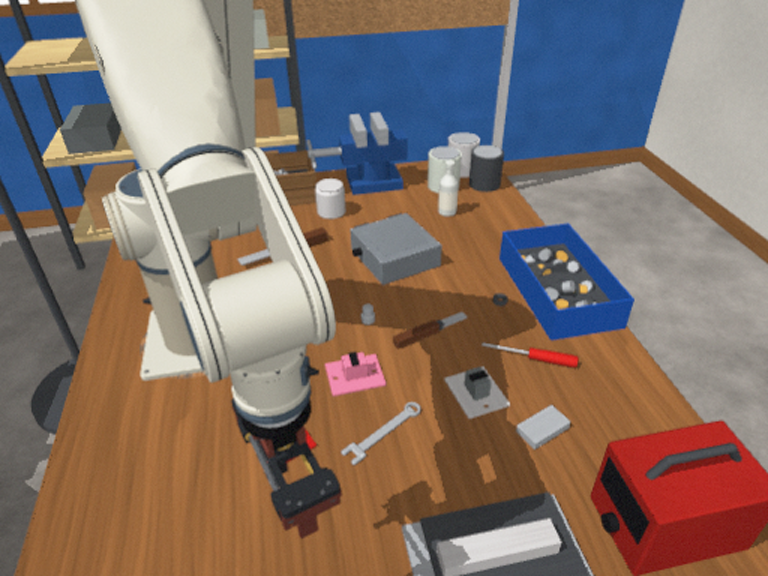

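The scene view shows, in shown pixels: the box at (478,335), one pry blade at (312,343) and another at (510,225). The grey plate is at (208,358), with red (233,200) and pink (278,260) decoys. Next I'll measure both blades and confirm in an enlarged crop.

Run:
```python
from h import *
s=load('scene.pkl'); save(s,'pics/crop1.png',(105,110,375,300),2.95)
P=lambda u,v,z:onz(s,u/1.5,v/1.5,z).round(1)
print('pryA',P(301,300,12),P(321,386,12),np.linalg.norm(P(301,300,12)-P(321,386,12)))
print('pryB',P(535,269,12),P(486,183,12),np.linalg.norm(P(535,269,12)-P(486,183,12)))
for q in [(417,299),(515,284),(540,348),(443,390)]: print(P(*q,65))
w=load('wrist.pkl');
```

```text
pryA [ 420.8 -127.2   12. ] [597.1 -68.3  12. ] 185.87872390351725
pryB [324.1 342.   12. ] [ 91.6 254.8  12. ] 248.3144981671429
[438.6  98.5  65. ]
[396.7 283.3  65. ]
[528.3 316.7  65. ]
[614.  144.8  65. ]
```

View pics/crop1.png

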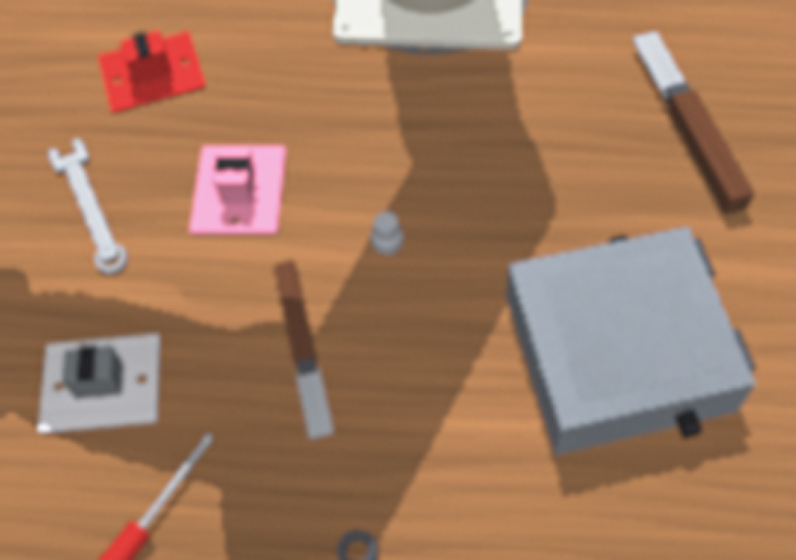

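The blade at (312,343) measures 186 mm against the expected 185, and the other measures 248. So the smaller pry blade is the one at (312,343), and the crop confirms its full outline. The plate is the bare grey one at (208,358). Next I'll refine the pry and box positions with masks.

```bash
cat >> h.py <<'E'
def goto(pos,yaw,pitch=0.):
    """shift/turn from present tool pose to a tool-down pose; pitch>0: tool x axis tilts upward"""
    o=status.get_obs(); R0=R.from_rotvec(o['orientation'])
    x=np.array([np.cos(yaw)*np.cos(pitch),np.sin(yaw)*np.cos(pitch),np.sin(pitch)])
    y=np.array([np.sin(yaw),-np.cos(yaw),0]); Rt=R.from_matrix(np.c_[x,y,np.cross(x,y)])
    print('shift',R0.inv().apply(np.array(pos)-o['ee_pos']).round(1),'turn',(R0.inv()*Rt).as_rotvec().round(3),'| at',o['ee_pos'].round(1),'yaw',np.degrees(np.arctan2(*R0.as_matrix()[[1,0],0])).round(2),'q',o['qpos'].round(2),'F',o['ft_force'].round(1),'w',round(o['width'],1),'t',o['t'])
def biggest(m,box):
    k=np.zeros_like(m); u0,v0,u1,v1=box; k[v0:v1,u0:u1]=m[v0:v1,u0:u1]
    cs,_=cv2.findContours(k,cv2.RETR_EXTERNAL,cv2.CHAIN_APPROX_NONE); return max(cs,key=cv2.contourArea)
E
python3 - <<'E'
from h import *
s=load('scene.pkl'); f=s['frame']; hsv=cv2.cvtColor(f,cv2.COLOR_RGB2HSV)
# box: low saturation
m=((hsv[...,1]<75)*255).astype(np.uint8)
c=biggest(m,(265,180,372,275)); 
h=cv2.convexHull(c); ap=cv2.approxPolyDP(h,3,True).reshape(-1,2); print('box poly',ap.tolist())
for u,v in ap: print((u,v),onz(s,u,v,65).round(1),onz(s,u,v,0).round(1))
for name,rng in (('scene',(190,190,230,265)),('side',(255,200,315,235))):
    d=load(name+'.pkl'); g=cv2.cvtColor(d['frame'],cv2.COLOR_RGB2HSV)
    hm=((g[...,2]<125)&(g[...,1]>110)&(g[...,0]<12)).astype(np.uint8)*255
    bm=((g[...,1]<90)).astype(np.uint8)*255
    for nm,mm,z in(('handle',hm,20),('blade',bm,13)):
        c=biggest(mm,rng); p=np.array([onz(d,u,v,z)[:2] for u,v in c.reshape(-1,2)]).astype(np.float32)
        r=cv2.minAreaRect(p); print(name,nm,r, cv2.boundingRect(c))
# plate
for name,rng in (('scene',(112,215,165,262)),('side',(290,240,345,280))):
    d=load(name+'.pkl'); g=cv2.cvtColor(d['frame'],cv2.COLOR_RGB2HSV)
    c=biggest((g[...,1]<70).astype(np.uint8)*255,rng); p=np.array([onz(d,u,v,4)[:2] for u,v in c.reshape(-1,2)]).astype(np.float32)
    print(name,'plate',cv2.minAreaRect(p))
E
```

```text
box poly [[338, 187], [360, 233], [359, 242], [337, 257], [293, 263], [277, 200]]
(np.int32(338), np.int32(187)) [389.6 268.7  65. ] [347.3 285.2   0. ]
(np.int32(360), np.int32(233)) [531.2 316.4  65. ] [500.  336.5   0. ]
(np.int32(359), np.int32(242)) [557.2 311.1  65. ] [528.  330.8   0. ]
(np.int32(337), np.int32(257)) [601.2 250.7  65. ] [575.3 265.7  -0. ]
(np.int32(293), np.int32(263)) [622.2 138.9  65. ] [598.  145.2   0. ]
(np.int32(277), np.int32(200)) [440.9  95.8  65. ] [402.6  98.8  -0. ]
scene handle ((475.5455627441406, -109.62646484375), (101.373291015625, 18.805419921875), 19.05896759033203) (201, 200, 11, 32)
scene blade ((560.09912109375, -80.92085266113281), (82.80760192871094, 27.3608341217041), 17.926219940185547) (205, 231, 14, 28)
side handle ((470.5889587402344, -116.15119171142578), (117.64238739013672, 38.4284553527832), 19.26443099975586) (262, 214, 31, 18)
side blade ((560.1111450195312, -81.39985656738281), (76.5125732421875, 27.375930786132812), 18.966367721557617) (291, 208, 21, 12)
scene plate ((551.9640502929688, -288.7580261230469), (96.27074432373047, 114.27217102050781), 8.703245162963867)
side plate ((550.4074096679688, -289.23370361328125), (92.41127014160156, 115.75223541259766), 9.071318626403809)
```

Run:
```python
from h import *
goto([488.6,-105.5,150],0.33); goto([488.6,-105.5,21],0.33)
```

```text
shift [ 435.1 -378.6   91.5] turn [-0.001 -0.    -0.028] | at [ 185.7 -596.4  241.1] yaw 17.29 q [-1.29  0.42  1.63 -0.    1.09 -0.02] F [0.  0.4 0.1] w 87.7 t 0.15
shift [ 435.1 -378.4  220.5] turn [-0.001 -0.    -0.028] | at [ 185.7 -596.4  241.1] yaw 17.29 q [-1.29  0.42  1.63 -0.    1.09 -0.02] F [0.  0.4 0.1] w 87.7 t 0.15
```

```bash
python3 -m inch '[[[435,-378,91,0,0,-0.028,100],[435,-378,91,0,0,-0.028,100],[435,-378,91,0,0,-0.028,100],[435,-378,91,0,0,-0.028,100],[435,-378,91,0,0,-0.028,100],[435,-378,91,0,0,-0.028,100],[435,-378,91,0,0,-0.028,100],[435,-378,91,0,0,-0.028,100],[435,-378,91,0,0,-0.028,100],[435,-378,91,0,0,-0.028,100],[435,-378,91,0,0,-0.028,100],[435,-378,91,0,0,-0.028,100],[435,-378,91,0,0,-0.028,100],[435,-378,91,0,0,-0.028,100],[435,-378,91,0,0,-0.028,100],[435,-378,91,0,0,-0.028,100],[435,-378,91,0,0,-0.028,100],[435,-378,91,0,0,-0.028,100]]]'
python3 - <<'E'
from h import *
goto([488.6,-105.5,21],0.33)
d=cam('wrist'); keep(d,'w1.pkl'); save(d,'pics/w1.png',None,1.3); print(d['c'],d['Rcw'][:,2])
for p in [(488.6,-105.5,12),(596,-69,12),(420,-129,12)]: print(proj(d,p))
g=cv2.cvtColor(d['frame'],cv2.COLOR_RGB2HSV)
E
```

```text
t: 1.95
ee_pos: [488.6, -107.3, 150.9]
orientation: [3.099, 0.514, 0.0]
ft_force: [-0.3, 0.1, 1.3]
width: 87.8
grasp_force: 0.0
shift [  0.6  -1.7 129.9] turn [ 0.    -0.    -0.002] | at [ 488.6 -107.3  150.9] yaw 18.82 q [-0.24  0.38  1.97 -0.    0.8   1.  ] F [-0.3  0.1  1.3] w 87.8 t 1.95
[565.90167149 -80.67322672 293.65790163] [-0.27805743 -0.09522807 -0.95583245]
[254.65092948 190.54261314]
[254.38580925  54.71827008]
[254.99295684 263.0706342 ]
```

View pics/w1.png

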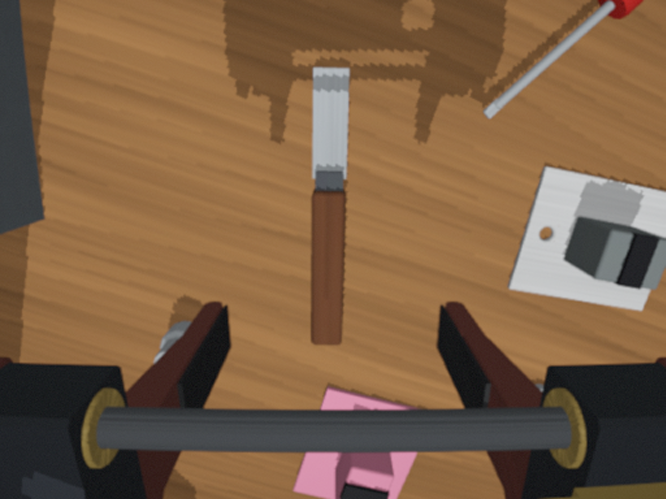

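The wrist view shows the pry blade's tip at shown (331,70), within 1 px of prediction, and the blade is aligned. The coupling is at (172,340), so I'll descend with the fingers partly closed.

```bash
python3 -m inch '[[[0.5,-1.7,40,0,0,-0.002,48],[0.5,-1.7,80,0,0,-0.002,48],[0.5,-1.7,110,0,0,-0.002,48],[0.5,-1.7,122,0,0,-0.002,48],[0.5,-1.7,129,0,0,-0.002,48],[0.5,-1.7,129,0,0,-0.002,48],[0.5,-1.7,129,0,0,-0.002,48]]]'
python3 - <<'E'
from h import *
goto([488.6,-105.5,21],0.33)
E
```

```text
t: 2.7
ee_pos: [489.6, -105.0, 22.7]
orientation: [3.098, 0.519, 0.003]
ft_force: [0.2, 0.1, -0.3]
width: 42.7
grasp_force: 0.0
shift [-1.1  0.2  1.7] turn [ 0.001 -0.002  0.002] | at [ 489.6 -105.    22.7] yaw 19.01 q [-0.24  0.62  2.   -0.    0.52  1.  ] F [ 0.2  0.1 -0.3] w 42.7 t 2.7
```

```bash
python3 -m inch '[[[-1,0,1.5,0,0,0,48],[-1,0,1.5,0,0,0,0],[-1,0,1.5,0,0,0,0],[-1,0,1.5,0,0,0,0],[-1,0,1.5,0,0,0,0],[-1,0,1.5,0,0,0,0],[-1,0,1.5,0,0,0,0],[-1,0,1.5,0,0,0,0]]]'
python3 - <<'E'
from h import *
goto([440,-60,130],1.815)
E
```

```text
t: 3.5
ee_pos: [487.9, -105.0, 20.6]
orientation: [3.098, 0.519, 0.0]
ft_force: [-0.9, 0.3, 6.7]
width: 21.8
grasp_force: 29.8
shift [ -30.6  -58.2 -109.5] turn [ 0.    -0.    -1.483] | at [ 487.9 -105.    20.6] yaw 19.02 q [-0.24  0.62  2.01  0.    0.52  1.  ] F [-0.9  0.3  6.7] w 21.8 t 3.5
```

Run:
```python
from h import *
goto([565,-29,130],1.824)
```

```text
shift [  97.7  -46.7 -109.4] turn [ 0.    -0.    -1.492] | at [ 487.9 -105.    20.6] yaw 19.02 q [-0.24  0.62  2.01  0.    0.52  1.  ] F [-0.9  0.3  6.7] w 21.8 t 3.5
```

```bash
python3 -m inch '[[[0,0,-5,0,0,0,0],[0,0,-40,0,0,0,0],[20,-10,-80,0,0,-0.1,0],[60,-30,-109,0,0,-0.25,0],[98,-47,-109,0,0,-0.4,0],[98,-47,-109,0,0,-0.55,0],[98,-47,-109,0,0,-0.7,0],[98,-47,-109,0,0,-0.85,0],[98,-47,-109,0,0,-1,0],[98,-47,-109,0,0,-1.15,0],[98,-47,-109,0,0,-1.3,0],[98,-47,-109,0,0,-1.42,0],[98,-47,-109,0,0,-1.492,0],[98,-47,-109,0,0,-1.492,0],[98,-47,-109,0,0,-1.492,0]]]'
python3 - <<'E'
from h import *
goto([565,-29,130],1.824)
d=cam('wrist'); keep(d,'w2.pkl'); save(d,'pics/w2.png',None,1.5)
E
```

```text
t: 5.0
ee_pos: [564.9, -28.7, 129.2]
orientation: [-1.926, -2.482, 0.0]
ft_force: [0.3, -0.2, -0.9]
width: 21.7
grasp_force: 29.8
shift [-0.3 -0.  -0.8] turn [-0.    -0.    -0.002] | at [564.9 -28.7 129.2] yaw 104.37 q [-0.07  0.49  1.83  0.    0.82 -0.32] F [ 0.3 -0.2 -0.9] w 21.7 t 5.0
```

View pics/w2.png

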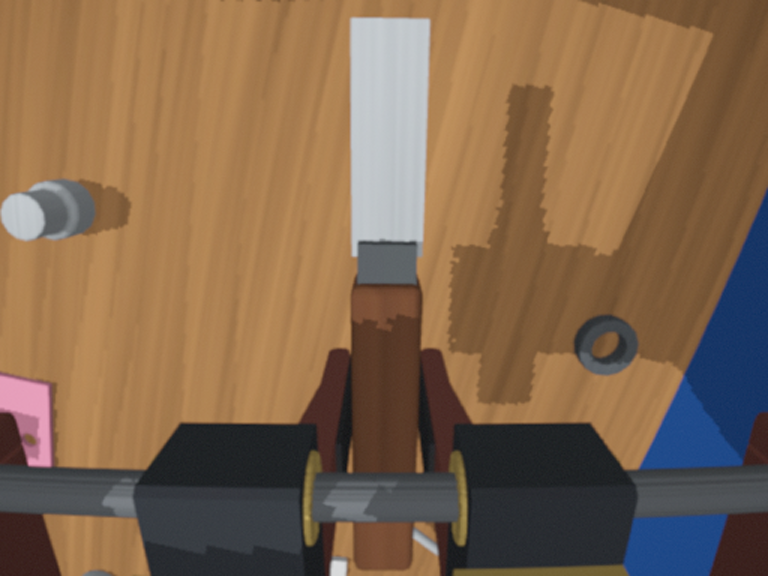

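The wrist view shows the blade gripped straight, tip at shown (390,18), with the box out of view. I'll move over the front edge and look at the slot wall.

```bash
python3 -m inch '[[[20,0,-40,0,0,0,0],[60,0,-80,0,0,0,0],[100,0,-100,0,0,0,0],[140,0,-100,0,0,0,0],[140,0,-100,0,0,0,0],[140,0,-100,0,0,0,0]]]'
python3 - <<'E'
from h import *
goto([565,-29,130],1.824)
d=cam('wrist'); keep(d,'w3.pkl'); save(d,'pics/w3.png',None,1.5)
E
```

```text
t: 5.65
ee_pos: [529.7, 107.5, 229.3]
orientation: [1.922, 2.485, -0.0]
ft_force: [-0.2, 0.5, -1.3]
width: 21.7
grasp_force: 29.8
shift [-141.    -0.2   99.4] turn [0.    0.    0.001] | at [529.7 107.5 229.3] yaw 104.57 q [ 0.18  0.32  1.83 -0.    1.   -0.08] F [-0.2  0.5 -1.3] w 21.7 t 5.65
```

View pics/w3.png

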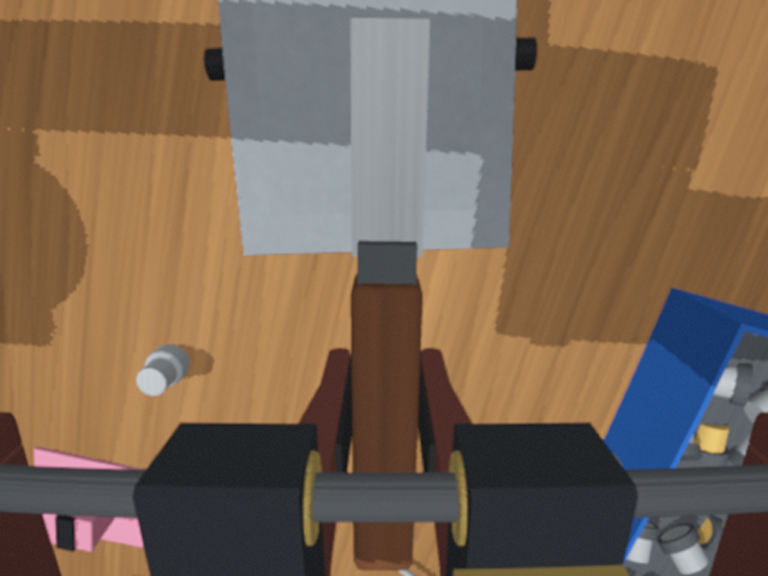

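The box's front top edge runs from shown (244,255) to (508,247). The side edges go up to about (220,5) and (517,15). Converting these to positions:

Run:
```python
from h import *
d=load('w3.pkl'); P=lambda u,v,z:onz(d,u/1.5,v/1.5,z)
a,b,c,e=[P(*q,65) for q in((244,255),(508,247),(232,140),(513,140))]
m=(a+b)/2; v=b-a
print(a.round(1),b.round(1),np.linalg.norm(v),m.round(1),'edge yaw',np.degrees(np.arctan2(v[1],v[0])))
for p,q in((a,c),(b,e)): w=q-p; print('side yaw',np.degrees(np.arctan2(w[1],w[0])))
for n in('w2','w3'):
    k=load(n+'.pkl'); 
    r=k['Rcw']; o=130 if n=='w2' else 230
    tip=onz(k,260,12.3,(129.2 if n=='w2' else 229.3)-8.6); print('tip',tip.round(1))
```

```text
[439.9  97.7  65. ] [601.9 145.   65. ] 168.836063726744 [520.9 121.4  65. ] edge yaw 16.261693241234756
side yaw 106.00901676179473
side yaw 105.68608750390865
tip [538.7  83.6 120.6]
tip [503.1 219.7 220.7]
```

Run:
```python
from h import *
goto([558.4,-8.7,66.6],1.851)
```

```text
shift [-118.8   -1.2  162.5] turn [-0.     0.    -0.027] | at [529.9 106.7 229. ] yaw 104.5 q [ 0.18  0.32  1.83 -0.    1.   -0.08] F [ 0.1 -0.2 -0. ] w 21.8 t 5.7
```

```bash
python3 -m inch '[[[-50,0,0,0,0,0,0],[-100,0,10,0,0,-0.027,0],[-119,-1,40,0,0,-0.027,0],[-119,-1,80,0,0,-0.027,0],[-119,-1,120,0,0,-0.027,0],[-119,-1,150,0,0,-0.027,0],[-119,-1,162,0,0,-0.027,0],[-119,-1,162,0,0,-0.027,0],[-119,-1,162,0,0,-0.027,0]]]'
python3 - <<'E'
from h import *
goto([558.4,-8.7,66.6],1.851)
d=cam('side'); keep(d,'s1.pkl'); save(d,'pics/s1.png',(210,120,330,210),6)
for p in [(558.4+.2767*-115,-8.7+.961*115,58),(521,121,58)]: print(proj(d,p))
E
```

```text
t: 6.6
ee_pos: [559.6, -9.2, 67.9]
orientation: [1.89, 2.508, 0.001]
ft_force: [0.3, -0.5, -0.6]
width: 21.8
grasp_force: 29.8
shift [ 0.8 -1.   1.3] turn [ 0.001  0.    -0.001] | at [559.6  -9.2  67.9] yaw 105.99 q [-0.04  0.58  1.87 -0.    0.69 -0.32] F [ 0.3 -0.5 -0.6] w 21.8 t 6.6
[277.69482605 173.07092797]
[274.96866216 170.34787933]
```

View pics/s1.png

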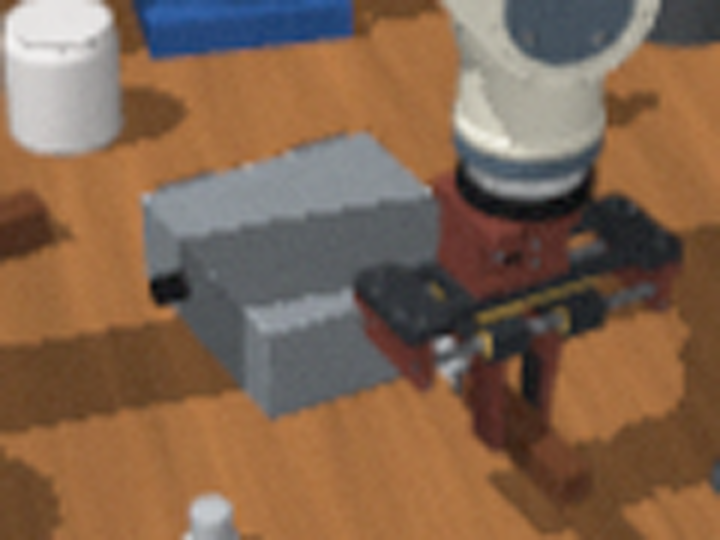

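The side view has the slot hidden behind the gripper, so I'll insert by force feel.

```bash
python3 -m inch '[[[0,-1,1.3,0,0,0,0],[1,-1,1.3,0,0,0,0],[5,-1,1.3,0,0,0,0],[9,-1,1.3,0,0,0,0],[13,-1,1.3,0,0,0,0],[16,-1,1.3,0,0,0,0],[19,-1,1.3,0,0,0,0],[22,-1,1.3,0,0,0,0],[24,-1,1.3,0,0,0,0],[24,-1,1.3,0,0,0,0]]]'
python3 - <<'E'
from h import *
goto([558.4,-8.7,66.6],1.851)
E
```

```text
t: 7.65
ee_pos: [551.2, 14.4, 65.8]
orientation: [-1.889, -2.51, 0.0]
ft_force: [-0.1, -0.3, -1.1]
width: 21.9
grasp_force: 29.8
shift [-24.2   0.6  -0.8] turn [-0. -0.  0.] | at [551.2  14.4  65.8] yaw 106.06 q [ 0.    0.58  1.89  0.    0.68 -0.28] F [-0.1 -0.3 -1.1] w 21.9 t 7.65
```

```bash
python3 -m inch '[[[0,0,-0.6,0,0,0,0],[3,0,-0.6,0,0,0,0],[6,0,-0.6,0,0,0,0],[9,0,-0.6,0,0,0,0],[12,0,-0.6,0,0,0,0],[15,0,-0.6,0,0,0,0],[18,0,-0.6,0,0,0,0],[18,0,-0.6,0,0,0,0]]]'
python3 - <<'E'
from h import *
goto([558.4,-8.7,66.6],1.851)
d=cam('wrist'); keep(d,'w4.pkl')
print(proj(d,(519.5,121,58)))
E
```

```text
t: 8.45
ee_pos: [546.2, 31.9, 66.5]
orientation: [-1.889, -2.51, 0.0]
ft_force: [-0.0, -0.1, -1.0]
width: 21.9
grasp_force: 29.8
shift [-42.4   0.5  -0.1] turn [-0. -0.  0.] | at [546.2  31.9  66.5] yaw 106.07 q [ 0.04  0.57  1.9   0.    0.67 -0.24] F [-0.  -0.1 -1. ] w 21.9 t 8.45
[252.17216395  67.62111029]
```

Run:
```python
from h import *
a=load('w2.pkl')['frame'];b=load('w4.pkl')['frame']
for u in (225,258,300): print(u,[tuple(map(int,b[v,u])) for v in range(0,110,8)])
print([tuple(map(int,a[v,258])) for v in range(0,110,8)])
```

```text
225 [(126, 133, 140), (155, 164, 169), (156, 165, 171), (156, 165, 171), (156, 164, 170), (155, 165, 170), (156, 164, 170), (158, 168, 173), (145, 152, 158), (71, 76, 79), (125, 90, 57), (167, 124, 79), (166, 123, 78), (167, 125, 80)]
258 [(122, 129, 135), (155, 165, 170), (155, 163, 169), (154, 162, 168), (155, 163, 170), (156, 164, 170), (158, 165, 171), (158, 166, 172), (140, 148, 153), (195, 201, 204), (193, 199, 203), (193, 200, 202), (194, 199, 202), (193, 198, 202)]
300 [(137, 144, 151), (154, 163, 169), (153, 161, 167), (155, 163, 170), (155, 163, 170), (155, 164, 169), (156, 165, 170), (158, 167, 172), (142, 150, 155), (69, 75, 77), (135, 98, 62), (131, 96, 58), (130, 94, 59), (130, 94, 58)]
[(172, 129, 80), (173, 128, 82), (192, 198, 202), (193, 198, 201), (193, 198, 202), (192, 198, 201), (193, 198, 202), (192, 197, 201), (192, 197, 202), (192, 197, 201), (192, 197, 201), (191, 197, 200), (191, 197, 200), (190, 196, 199)]
```

The column profile shows the blade running under the cover edge at row 68, with no contact force. It is about 21 mm in. Next I'll lever gently, handle down about the wall edge.

```bash
python3 -m inch '[[[0,0,0.5,0,0,0,0],[-0.2,0,2.8,0,0.025,0,0],[-0.4,0,5.1,0,0.05,0,0],[-0.5,0,7.4,0,0.075,0,0],[-0.6,0,9.8,0,0.1,0,0],[-0.6,0,9.8,0,0.1,0,0]]]'
```

```text
t: 9.1
ee_pos: [546.4, 30.3, 56.3]
orientation: [-1.842, -2.443, -0.092]
ft_force: [-0.6, 0.9, -2.2]
width: 21.9
grasp_force: 29.8
```

```bash
python3 -m inch '[[[0,0,2.5,0,0.025,0,0],[0,0,4.8,0,0.05,0,0],[0,0,7.1,0,0.075,0,0],[0.2,0,9.4,0,0.1,0,0],[0.2,0,9.4,0,0.1,0,0]]]'
python3 -m inch '[[[0,0,2.3,0,0.025,0,0],[0,0,4.6,0,0.05,0,0],[0,0,4.6,0,0.05,0,0]]]'
python3 - <<'E'
from h import *
goto([558.4,-8.7,66.6],1.851)
d=cam('wrist'); keep(d,'w5.pkl')
b=d['frame']
print([tuple(map(int,b[v,225])) for v in range(0,110,6)])
for z in (60,65,70): print(z,proj(d,(519.5,121,z)))
s=cam('scene'); keep(s,'sc5.pkl')
E
```

```text
t: 9.6
ee_pos: [546.3, 31.5, 47.1]
orientation: [-1.792, -2.377, -0.179]
ft_force: [0.7, -0.6, -1.7]
width: 21.7
grasp_force: 29.8
t: 9.9
ee_pos: [546.0, 32.5, 42.6]
orientation: [-1.766, -2.343, -0.221]
ft_force: [1.6, -1.1, -2.6]
width: 21.9
grasp_force: 29.9
shift [-35.8   0.5 -33.8] turn [-0.    -0.249 -0.001] | at [546.   32.5  42.6] yaw 105.99 q [-0.09  0.65  1.85  0.34  0.76 -0.63] F [ 1.6 -1.1 -2.6] w 21.9 t 9.9
[(114, 121, 126), (116, 122, 128), (117, 122, 127), (117, 124, 129), (117, 124, 129), (115, 122, 126), (116, 122, 128), (117, 124, 129), (117, 125, 130), (154, 164, 169), (78, 83, 87), (118, 124, 130), (73, 79, 82), (73, 76, 80), (71, 77, 78), (70, 76, 80), (70, 75, 79), (131, 96, 58), (174, 129, 84)]
60 [251.54512655  64.95964711]
65 [251.35376534  60.73909586]
70 [251.14798318  56.201173  ]
```

Run:
```python
from h import *
d=load('w5.pkl'); save(d,'pics/w5.png',(150,20,380,130),3.4)
```

```text
(no output)
```

View pics/w5.png

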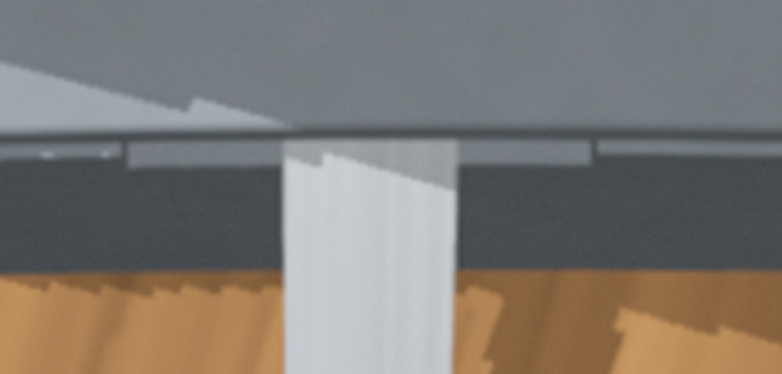

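The crop shows the cover lifted off the rim. The blade, at shown x 285–457, sits inside the slot notch, at 127–592. I'll slide in deeper along the blade.

```bash
python3 -m inch '[[[4,0,-0.5,0,0,0,0],[8,0,-0.5,0,0,0,0],[12,0,-0.5,0,0,0,0],[16,0,-0.5,0,0,0,0],[20,0,-0.5,0,0,0,0],[20,0,-0.5,0,0,0,0]]]'
python3 - <<'E'
from h import *
o=status.get_obs(); R0=R.from_rotvec(o['orientation']); p=o['ee_pos']
yd=np.array([-.2767,.961,0]); slot=np.array([521,121,0]); hinge=slot+180*yd+[0,0,60]
X=R0.as_matrix()[:,0]; Z=R0.as_matrix()[:,2]
tip=p+X*114+Z*8.6; w=tip-hinge
print('F',o['ft_force'],o['width'],'tip y from slot',(tip-slot)@yd,'z',tip[2],'r',np.hypot(w@yd,w[2]),'theta',np.arctan2(w[2],-w@yd))
E
```

```text
t: 10.6
ee_pos: [540.2, 52.2, 48.4]
orientation: [-1.764, -2.343, -0.222]
ft_force: [0.3, 1.0, -3.7]
width: 21.8
grasp_force: 30.0
F [ 0.25893677  0.96160722 -3.71797029] 21.772917325523885 tip y from slot 41.16968465766125 z 68.39972921319838 r 139.0992626435517 theta 0.060423344015934924
```

```bash
cat > arc.py <<'E'
from h import *
import sys
def arc(ths,pitch,r):
    o=status.get_obs(); R0=R.from_rotvec(o['orientation']); p=o['ee_pos']
    yd=np.array([-.2767,.961,0]); slot=np.array([521,121,0]); hinge=slot+180*yd+[0,0,60]
    x=R0.as_matrix()[:,0]; z=R0.as_matrix()[:,2]; t=p+x*114+z*8.6; w=t-hinge
    print('tip r',np.hypot(w@yd,w[2]).round(1),'theta',np.arctan2(w[2],-w@yd).round(3),'lat',(w@np.cross(yd,[0,0,1])).round(1),'F',o['ft_force'].round(1),'w',round(o['width'],1),'q',o['qpos'].round(2))
    for th,f in zip(ths,pitch):
        X=np.cos(f)*yd+[0,0,np.sin(f)]; Y=np.cross([0,0,-1],yd); Z=np.cross(X,Y)
        tip=hinge-r*np.cos(th)*yd+[0,0,r*np.sin(th)]
        Rt=R.from_matrix(np.c_[X,Y,Z]); pos=tip-X*114-Z*8.6
        print(round(th,2),R0.inv().apply(pos-p).round(1),(R0.inv()*Rt).as_rotvec().round(3),pos.round())
E
python3 - <<'E'
from arc import *
arc(np.arange(.1,1.0,.1),np.linspace(.26,.45,9),140)
E
```

```text
tip r 139.1 theta 0.06 lat -0.6 F [ 0.3  1.  -3.7] w 21.8 q [-0.05  0.63  1.87  0.35  0.75 -0.6 ]
0.1 [ 0.9  0.6 -4.5] [-0.     0.009 -0.   ] [541.  52.  53.]
0.2 [  6.2   0.6 -14.6] [-0.     0.033 -0.   ] [540.  55.  64.]
0.3 [ 12.8   0.6 -24.2] [-0.     0.057 -0.   ] [539.  59.  75.]
0.4 [ 20.7   0.5 -33. ] [-0.     0.081 -0.   ] [537.  64.  86.]
0.5 [ 29.8   0.5 -41. ] [-0.     0.104 -0.   ] [536.  70.  96.]
0.6 [ 39.9   0.5 -48. ] [-0.     0.128 -0.   ] [533.  78. 105.]
0.7 [ 51.1   0.5 -54. ] [-0.     0.152 -0.   ] [531.  87. 113.]
0.8 [ 63.1   0.5 -58.9] [-0.     0.176 -0.   ] [528.  97. 121.]
0.9 [ 75.9   0.5 -62.5] [-0.     0.199 -0.   ] [525. 108. 128.]
```

```bash
python3 -m inch '[[[0.9,0,-4.5,0,0.009,0,0],[3.5,0,-9.5,0,0.02,0,0],[6.2,0,-14.6,0,0.033,0,0],[9.4,0,-19.5,0,0.045,0,0],[12.8,0,-24.2,0,0.057,0,0],[16.6,0,-28.7,0,0.07,0,0],[20.7,0,-33,0,0.081,0,0],[20.7,0,-33,0,0.081,0,0]]]'
python3 - <<'E'
from arc import *
arc(np.arange(.5,1.25,.1),np.linspace(.36,.5,8),140)
s=cam('side'); keep(s,'s2.pkl'); save(s,'pics/s2.png',(200,90,330,190),6)
E
```

```text
t: 11.4
ee_pos: [537.3, 63.1, 86.1]
orientation: [-1.722, -2.287, -0.289]
ft_force: [0.6, -0.4, -1.3]
width: 21.6
grasp_force: 30.0
tip r 140.8 theta 0.403 lat -0.3 F [ 0.6 -0.4 -1.3] w 21.6 q [-0.07  0.59  1.86  0.42  0.86 -0.65]
0.5 [10.   0.3 -5.9] [ 0.     0.028 -0.   ] [536.  70.  95.]
0.6 [ 20.7   0.3 -12.5] [ 0.     0.048 -0.   ] [533.  78. 105.]
0.7 [ 32.3   0.3 -18. ] [ 0.     0.068 -0.   ] [531.  87. 114.]
0.8 [ 44.7   0.3 -22.3] [ 0.     0.088 -0.   ] [528.  97. 122.]
0.9 [ 57.7   0.3 -25.3] [ 0.     0.108 -0.   ] [525. 108. 129.]
1.0 [ 71.2   0.3 -27. ] [ 0.     0.128 -0.   ] [521. 119. 135.]
1.1 [ 85.1   0.3 -27.4] [ 0.     0.148 -0.   ] [518. 132. 140.]
1.2 [ 99.2   0.3 -26.3] [ 0.     0.168 -0.   ] [514. 145. 143.]
```

View pics/s2.png

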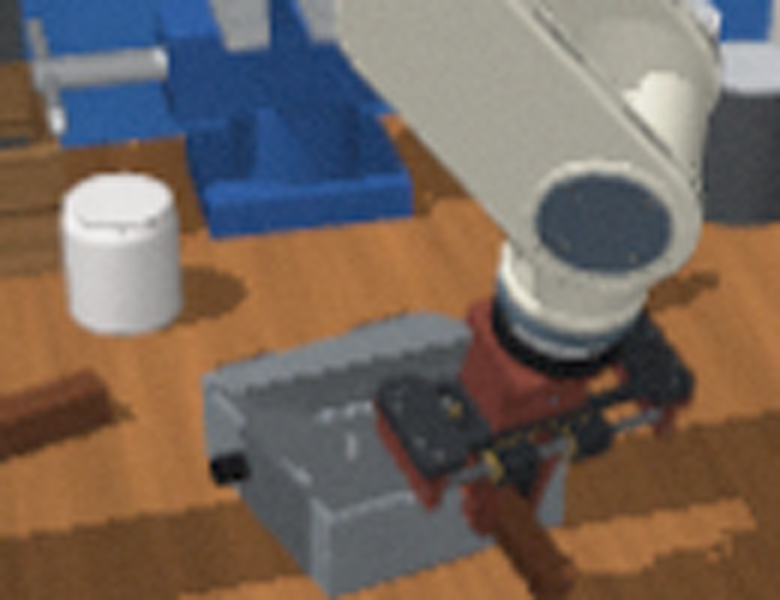

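The side view is ambiguous: the box top still looks about where it was before. I'll check numerically with the wrist camera.

Run:
```python
from h import *
d=cam('wrist'); keep(d,'w6.pkl'); a=load('w2.pkl')['frame']; b=d['frame']; c=load('w4.pkl')['frame']
def cls(f,v):
    r=f[v].astype(int); return ''.join('o' if p[0]-p[2]>35 else str(min(9,p.sum()//77)) for p in r[100:420:5])
for n,f in(('w2',a),('w6',b)):
    print(n)
    for v in range(0,215,9): print(v,cls(f,v))
```

```text
w2
0 oooooooooooooooooooooooooooooooooooooooooooooooooooooooooooooooo
9 oooooooooooooooooooooooooooooooooooooooooooooooooooooooooooooooo
18 ooooooooooooooooooooooooooo77777777777oooooooooooooooooooooooooo
27 ooooooooooooooooooooooooooo77777777777oooooooooooooooooooooooooo
36 ooooooooooooooooooooooooooo77777777777oooooooooooooooooooooooooo
45 ooooooooooooooooooooooooooo77777777776oooooooooooooooooooooooooo
54 ooooooooooooooooooooooooooo77777777776oooooooooooooooooooooooooo
63 ooooooooooooooooooooooooooo7777777777ooooooooooooooooooooooooooo
72 ooooooooooooooooooooooooooo7777777777ooooooooooooooooooooooooooo
81 ooooooooooooooooooooooooooo7777777777ooooooooooooooooooooooooooo
90 ooooooooooooooooooooooooooo7777777777ooooooooooooooooooooooooooo
99 ooooooooooooooooooooooooooo7777777777ooooooooooooooooooooooooooo
108 ooooooooooooooooooooooooooo7777777777ooooooooooooooooooooooooooo
117 ooooooooooooooooooooooooooo7777777777ooooooooooooooooooooooooooo
126 ooooooooooooooooooooooooooo7777777777ooooooooooooooooooooooooooo
135 ooooooooooooooooooooooooooo7777777777ooooooooooooooooooooooooooo
144 ooo
[... 1489 characters left out ...]
2232244ooo
126 ooo6323233444445544454444446666666665444444444444444432223344ooo
135 oo66232322454444444455454448887666665444444444444444422233344ooo
144 oo66232222455555544666665548887777776444454444444444433333344ooo
153 oo67666666666666666664666667787777776555554444444444444444444ooo
162 oooooo33333333332333333333383333333453333333333333333333oooooooo
171 ooooooooooooooooooooooooooo644444444oooooooooooooooooooooooooooo
180 oooooooooooooooooooooooooooo44444444oooooooooooooooooooooooooooo
189 oooooooooooooooooooooooooooooooooooooooooooooooooooooooooooooooo
198 oooooooooooooooooooooooooooooooooooooooooooooooooooooooooooooooo
207 oooooooooooooooooooooooooooooooooooooooooooooooooooooooooooooooo
```

The wrist picture shows the cover's free edge across row 94, hiding the blade, with the open interior and notch visible below it. The cover is up on the blade, so I'll continue the arc.

```bash
python3 -m inch '[[[5,0,-3,0,0.014,0,0],[10,0,-6,0,0.028,0,0],[15.3,0,-9.3,0,0.038,0,0],[20.7,0,-12.5,0,0.048,0,0],[26.5,0,-15.3,0,0.058,0,0],[32.3,0,-18,0,0.068,0,0],[38.5,0,-20.2,0,0.078,0,0],[44.7,0,-22.3,0,0.088,0,0],[51,0,-24,0,0.098,0,0],[57.7,0,-25.3,0,0.108,0,0],[64.5,0,-26.2,0,0.118,0,0],[71.2,0,-27,0,0.128,0,0],[78,0,-27.2,0,0.138,0,0],[85,0,-27.4,0,0.148,0,0],[92,0,-27,0,0.158,0,0],[99.2,0,-26.3,0,0.168,0,0],[99.2,0,-26.3,0,0.168,0,0]]]'
python3 - <<'E'
from arc import *
arc(np.arange(1.3,2.0,.1),np.linspace(.5,.5,7),140)
d=cam('wrist'); keep(d,'w7.pkl'); b=d['frame']
def cls(f,v):
    r=f[v].astype(int); return ''.join('o' if p[0]-p[2]>35 else str(min(9,p.sum()//77)) for p in r[100:420:5])
for v in range(0,215,12): print(v,cls(b,v))
s=cam('side'); keep(s,'s3.pkl')
E
```

```text
t: 13.2
ee_pos: [513.2, 145.7, 142.6]
orientation: [-1.63, -2.166, -0.416]
ft_force: [-0.2, -0.8, -0.8]
width: 21.8
grasp_force: 30.0
tip r 139.1 theta 1.203 lat -0.7 F [-0.2 -0.8 -0.8] w 21.8 q [-0.    0.51  1.87  0.58  0.99 -0.66]
1.3 [13.4  0.7  1.5] [-0.001 -0.    -0.   ] [510. 158. 148.]
1.4 [26.9  0.7  5.3] [-0.001 -0.    -0.   ] [507. 171. 151.]
1.5 [39.9  0.7 10.5] [-0.001 -0.    -0.   ] [503. 184. 153.]
1.6 [52.3  0.7 17. ] [-0.001 -0.    -0.   ] [499. 198. 153.]
1.7 [64.   0.7 24.6] [-0.001 -0.    -0.   ] [495. 211. 152.]
1.8 [74.9  0.7 33.4] [-0.001 -0.    -0.   ] [491. 224. 149.]
1.9 [84.8  0.7 43.3] [-0.001 -0.    -0.   ] [487. 237. 145.]
0 3333333333333333333333333333333333333333333333333333333333333333
12 3333333333333333333333333333333333333333333333333333333333333333
24 3333333333333333333333333336667666666333333333333333333333333333
36 3333333333333333333333333336667666666333333333333333333333333333
48 oo3333333333333333333333333676766666633333333333333333333333oooo
60 oooooo333333333333333333333766766676633333333333333333333ooooooo
72 oooooooooo3333333333333333388888888873333333333333333ooooooooooo
84 ooooooooooo76444444444444446866788887343344343444445oooooooooooo
96 ooooooooooo74333333333333336666666666333333333333335oooooooooooo
108 ooooooooooo63333333333333336666666666333333333333335oooooooooooo
120 ooooooooooo73334555555675556666666666555555555553335oooooooooooo
132 ooooooooooo733345555556777666666666665555555555533355ooooooooooo
144 oooooooooo5533355555557777766666666655555555555533345ooooooooooo
156 ooooooo2115433355555557777766666666655555555555533335111oooooooo
168 oooooooo115333355555555555563333333366755555555533337ooooooooooo
180 oooooooooo5333355555555555553333333355555555555553335ooooooooooo
192 oooooooooo53333555555555555ooooooooo555555555555433355oooooooooo
204 oooooooooo53333555555555555ooooooooo455555555555533345oooooooooo
```

The tip is visible against the cover's underside at row 15, with no slip. Continuing past upright.

```bash
python3 -m inch '[[[6.7,0.5,0.7,0,0,0,0],[13.4,0.7,1.5,0,0,0,0],[20.2,0.7,3.3,0,0,0,0],[26.9,0.7,5.3,0,0,0,0],[33.5,0.7,7.8,0,0,0,0],[39.9,0.7,10.5,0,0,0,0],[46,0.7,13.7,0,0,0,0],[52.3,0.7,17,0,0,0,0],[58,0.7,20.7,0,0,0,0],[64,0.7,24.6,0,0,0,0],[69.5,0.7,29,0,0,0,0],[74.9,0.7,33.4,0,0,0,0],[79,0.7,37,0,0,0,0],[79,0.7,37,0,0,0,0]]]'
python3 - <<'E'
from arc import *
arc([1.85],[.5],140)
d=cam('wrist'); keep(d,'w8.pkl'); b=d['frame']
def cls(f,v):
    r=f[v].astype(int); return ''.join('o' if p[0]-p[2]>35 else str(min(9,p.sum()//77)) for p in r[100:420:5])
for v in range(0,140,10): print(v,cls(b,v))
s=cam('side'); keep(s,'s3.pkl')
E
```

```text
t: 14.7
ee_pos: [489.9, 229.4, 147.7]
orientation: [-1.631, -2.167, -0.416]
ft_force: [1.0, -0.2, -1.3]
width: 21.8
grasp_force: 30.0
tip r 139.8 theta 1.838 lat 0.2 F [ 1.  -0.2 -1.3] w 21.8 q [ 0.16  0.49  1.91  0.64  0.93 -0.56]
1.85 [ 1.3 -0.2  1. ] [-0.  0. -0.] [489. 231. 147.]
0 4444444444444444444444444444444444444444444444444444444444444444
10 4444444444444444444444444444444444444444444444444444444444444444
20 4444444444444444444444444448888888888444444444444444444444444444
30 4444444444444444444444444448888888888444444444444444444444444444
40 4444444444444444444444444448888888888444444444444444444444444444
50 4444444444444444444444444448888888888444444444444444444444444444
60 4444444444444444444444444448888888887444444444444444444444444444
70 444444444444444444444444444888888888744444444444444444444444444o
80 44444444444444444444444444488888888874444444444444444444444444oo
90 o444444444444444444444444448888888887444444444444444444444444ooo
100 oo4444444444444444444444444888888888744444444444444444444444oooo
110 ooo44444444444444444444444488888888874444444444444444444444ooooo
120 oooo444444444444444444444448888888887444444444444444444444oooooo
130 ooooo4444444444444444444444888887888644444444444444444444ooooooo
```

Run:
```python
from h import *
goto([545,60,170],1.851,0.3)
goto([565,-29,130],1.851)
```

```text
shift [-145.2    5.9 -104.5] turn [-0.    -0.199  0.   ] | at [490.2 228.9 147.8] yaw 106.05 q [ 0.16  0.49  1.9   0.64  0.93 -0.56] F [ 0.   0.6 -1.6] w 21.9 t 14.8
shift [-244.3    0.5 -113. ] turn [-0.    -0.499  0.   ] | at [490.2 228.9 147.8] yaw 106.05 q [ 0.16  0.49  1.9   0.64  0.93 -0.56] F [ 0.   0.6 -1.6] w 21.9 t 14.8
```

```bash
python3 -m inch '[[[-25,0,-15,0,0,0,0],[-65,0,-40,0,-0.05,0,0],[-105,2,-70,0,-0.12,0,0],[-145,4,-104,0,-0.2,0,0],[-185,3,-110,0,-0.32,0,0],[-225,1,-113,0,-0.45,0,0],[-244,0,-113,0,-0.5,0,0],[-244,0,-113,0,-0.5,0,0],[-244,0,-113,0,-0.5,0,0]]]'
python3 - <<'E'
from h import *
goto([487.9,-105,100],.332)
goto([487.9,-105,21.5],.332)
E
```

```text
t: 15.7
ee_pos: [564.3, -28.8, 130.3]
orientation: [-1.89, -2.508, -0.0]
ft_force: [0.7, -0.3, -1.5]
width: 21.7
grasp_force: 30.0
shift [-52.2 -94.4  30.3] turn [-1.000e-03 -0.000e+00  1.518e+00] | at [564.3 -28.8 130.3] yaw 106.01 q [-0.07  0.49  1.84  0.    0.82 -0.35] F [ 0.7 -0.3 -1.5] w 21.7 t 15.7
shift [-52.3 -94.3 108.8] turn [-1.000e-03 -0.000e+00  1.518e+00] | at [564.3 -28.8 130.3] yaw 106.01 q [-0.07  0.49  1.84  0.    0.82 -0.35] F [ 0.7 -0.3 -1.5] w 21.7 t 15.7
```

```bash
python3 -m inch '[[[-20,-40,0,0,0,0.14,0],[-52,-80,0,0,0,0.28,0],[-52,-94,0,0,0,0.42,0],[-52,-94,0,0,0,0.57,0],[-52,-94,0,0,0,0.72,0],[-52,-94,0,0,0,0.87,0],[-52,-94,0,0,0,1.02,0],[-52,-94,0,0,0,1.17,0],[-52,-94,10,0,0,1.32,0],[-52,-94,30,0,0,1.46,0],[-52,-94,60,0,0,1.518,0],[-52,-94,90,0,0,1.518,0],[-52,-94,101,0,0,1.518,0],[-52,-94,105,0,0,1.518,0],[-52,-94,105,0,0,1.518,0]]]'
python3 - <<'E'
from h import *
goto([487.9,-105,20.8],.332)
E
```

```text
t: 17.2
ee_pos: [488.9, -105.2, 25.7]
orientation: [3.097, 0.52, 0.0]
ft_force: [0.0, -0.1, -1.2]
width: 21.6
grasp_force: 30.0
shift [-0.9 -0.5  4.9] turn [ 0.001 -0.     0.001] | at [ 488.9 -105.2   25.7] yaw 19.07 q [-0.24  0.61  2.   -0.    0.53  1.  ] F [ 0.  -0.1 -1.2] w 21.6 t 17.2
```

Lowering, then releasing.

```bash
python3 -m inch '[[[0,0,2,0,0,0,0],[0,0,4,0,0,0,0],[0,0,5,0,0,0,0],[0,0,5,0,0,0,0]]]'
python3 -m inch '[[[0,0,0,0,0,0,48],[0,0,0,0,0,0,48],[0,0,0,0,0,0,48],[0,0,0,0,0,0,48],[0,0,-20,0,0,0,48],[0,0,-60,0,0,0,48],[0,0,-110,0,0,0,48],[0,0,-150,0,0,0,100],[0,0,-200,0,0,0,100]]]'
python3 - <<'E'
from h import *
d=cam('wrist'); keep(d,'w9.pkl')
goto([552,-289,150],np.radians(8.9))
goto([552,-289,150],np.radians(8.9)+np.pi/2)
goto([552,-289,150],np.radians(8.9)-np.pi/2)
E
```

```text
t: 17.6
ee_pos: [489.1, -105.6, 21.6]
orientation: [3.096, 0.52, 0.003]
ft_force: [-2.1, -1.2, 6.2]
width: 22.4
grasp_force: 30.0
t: 18.5
ee_pos: [487.5, -104.9, 221.3]
orientation: [3.098, 0.52, -0.003]
ft_force: [0.7, 0.2, -1.2]
width: 54.9
grasp_force: 0.0
shift [ -3.7 192.2  80.5] turn [ 0.006 -0.009  0.178] | at [ 491.9 -105.9  229.3] yaw 19.07 q [-0.24  0.26  1.91 -0.    0.96  1.  ] F [ 2.2 -0.7  6.1] w 58.7 t 18.55
shift [ -3.7 192.2  80.5] turn [ 0.012 -0.003 -1.393] | at [ 491.9 -105.9  229.3] yaw 19.07 q [-0.24  0.26  1.91 -0.    0.96  1.  ] F [ 2.2 -0.7  6.1] w 58.7 t 18.55
shift [ -3.7 192.2  80.5] turn [-0.003 -0.012  1.748] | at [ 491.9 -105.9  229.3] yaw 19.07 q [-0.24  0.26  1.91 -0.    0.96  1.  ] F [ 2.2 -0.7  6.1] w 58.7 t 18.55
```

Run:
```python
from h import *
goto([564,-368,160],1.728)
```

```text
shift [-18.1 270.8  70.9] turn [ 0.012 -0.003 -1.395] | at [ 491.9 -105.9  229.3] yaw 19.07 q [-0.24  0.26  1.91 -0.    0.96  1.  ] F [ 2.2 -0.7  6.1] w 58.7 t 18.55
```

```bash
python3 -m inch '[[[-15,40,0,0,0,-0.14,100],[-15,90,0,0,0,-0.28,100],[-15,140,0,0,0,-0.42,100],[-15,190,10,0,0,-0.56,100],[-15,240,30,0,0,-0.7,100],[-15,271,62,0,0,-0.84,100],[-15,271,62,0,0,-0.98,100],[-15,271,62,0,0,-1.12,100],[-15,271,62,0,0,-1.26,100],[-15,271,62,0,0,-1.395,100],[-15,271,62,0,0,-1.395,100],[-15,271,62,0,0,-1.395,100],[-15,271,62,0,0,-1.395,100]]]'
python3 - <<'E'
from h import *
goto([564,-368,160],1.728)
d=cam('wrist'); keep(d,'w10.pkl'); save(d,'pics/w10.png',None,1.5)
print(proj(d,(552,-289,4)))
E
```

```text
t: 19.85
ee_pos: [562.8, -366.1, 158.4]
orientation: [2.043, 2.386, -0.001]
ft_force: [0.5, 0.7, -1.0]
width: 87.5
grasp_force: 0.0
shift [-2.   0.9 -1.6] turn [ 0.     0.001 -0.003] | at [ 562.8 -366.1  158.4] yaw 98.85 q [-0.59  0.58  1.57 -0.    0.98 -0.75] F [ 0.5  0.7 -1. ] w 87.5 t 19.85
[256.86355794  99.74381952]
```

View pics/w10.png

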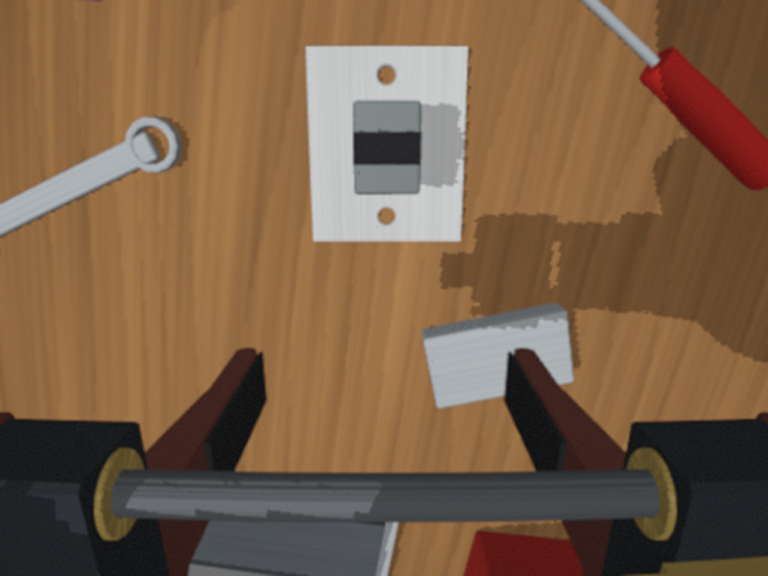

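The view shows the plate's holes at shown (387,75) and (387,216), with the block between them. Next, sub-pixel positions.

```bash
cat >> h.py <<'E'
def hole(d,u,v,r=8):
    f=d['frame'][v-r:v+r+1,u-r:u+r+1].astype(float); s=f[...,0]-f[...,2]; w=(s>25)*s
    yy,xx=np.mgrid[v-r:v+r+1,u-r:u+r+1]; return (w*xx).sum()/w.sum(),(w*yy).sum()/w.sum(),int((w>0).sum())
E
python3 - <<'E'
from h import *
d=load('w10.pkl')
a=hole(d,258,50); b=hole(d,258,144); print(a,b)
A=onz(d,*a[:2],4);B=onz(d,*b[:2],4); print(A,B,np.linalg.norm(A-B)); v=A-B; yaw=np.arctan2(v[1],v[0]); m=(A+B)/2
c1,c2=onz(d,355/1.5,128/1.5,0),0
print('yaw',np.degrees(yaw),'mid',m)
E0=[onz(d,u/1.5,v/1.5,46) for u,v in((354,100),(420,100),(420,193),(354,193))]
print('block mid',np.mean(E0,0),np.linalg.norm(E0[0]-E0[1]),np.linalg.norm(E0[1]-E0[2]))
goto([*m[:2],60],yaw); goto([*m[:2],30],yaw)
E
```

```text
(np.float64(257.5054036872219), np.float64(49.64195804195804), 114) (np.float64(257.4368327402135), np.float64(143.45136417556347), 91)
[ 546.24563021 -248.25892378    4.        ] [ 558.36253683 -326.73242248    4.        ] 79.40345977389727
yaw 98.77758577103697 mid [ 552.30408352 -287.49567313    4.        ]
block mid [ 552.58269904 -287.35728271   46.        ] 32.23990585566998 45.08454882528743
shift [79.4  1.7 98.4] turn [0.    0.001 0.002] | at [ 562.8 -366.2  158.5] yaw 98.88 q [-0.59  0.58  1.57 -0.    0.98 -0.75] F [-0.1 -0.6  0.1] w 88.0 t 19.9
shift [ 79.5   1.7 128.4] turn [0.    0.001 0.002] | at [ 562.8 -366.2  158.5] yaw 98.88 q [-0.59  0.58  1.57 -0.    0.98 -0.75] F [-0.1 -0.6  0.1] w 88.0 t 19.9
```

```bash
python3 -m inch '[[[40,1.7,0,0,0,0.002,100],[79.5,1.7,20,0,0,0.002,100],[79.5,1.7,60,0,0,0.002,100],[79.5,1.7,95,0,0,0.002,100],[79.5,1.7,115,0,0,0.002,100],[79.5,1.7,126,0,0,0.002,100],[79.5,1.7,128,0,0,0.002,100],[79.5,1.7,128,0,0,0.002,100]]]'
python3 - <<'E'
from h import *
goto([552.3,-287.5,30],np.radians(98.8))
E
```

```text
t: 20.7
ee_pos: [552.6, -287.8, 31.0]
orientation: [2.043, 2.385, -0.001]
ft_force: [-0.1, -0.4, 0.2]
width: 87.8
grasp_force: 0.0
shift [ 0.4 -0.2  1. ] turn [0.001 0.001 0.001] | at [ 552.6 -287.8   31. ] yaw 98.85 q [-0.5   0.71  1.73 -0.    0.71 -0.65] F [-0.1 -0.4  0.2] w 87.8 t 20.7
```

Close, lift, and go on to the box. The camera has to see the studs on the way.

```bash
python3 -m inch '[[[0.3,0,1,0,0,0,100],[0.3,0,1,0,0,0,0],[0.3,0,1,0,0,0,0],[0.3,0,1,0,0,0,0],[0.3,0,1,0,0,0,0],[0.3,0,1,0,0,0,0],[0.3,0,1,0,0,0,0],[0.3,0,1,0,0,0,0]]]'
python3 - <<'E'
from h import *
o=status.get_obs(); print(o['grasp_force'],o['width'])
goto([552.3,-287.5,200],np.radians(98.8))
goto([518.4,132,230],1.851)
E
```

```text
t: 21.5
ee_pos: [552.1, -287.3, 29.4]
orientation: [2.042, 2.386, -0.001]
ft_force: [-1.1, -1.3, 0.4]
width: 35.4
grasp_force: 0.0
0.0 35.373804013826
shift [  -0.4    0.2 -170.6] turn [0.    0.001 0.001] | at [ 552.1 -287.3   29.4] yaw 98.88 q [-0.5   0.71  1.73 -0.    0.7  -0.65] F [-1.1 -1.3  0.4] w 35.4 t 21.5
shift [ 419.2   31.5 -200.9] turn [-0.     0.001 -0.125] | at [ 552.1 -287.3   29.4] yaw 98.88 q [-0.5   0.71  1.73 -0.    0.7  -0.65] F [-1.1 -1.3  0.4] w 35.4 t 21.5
```

```bash
python3 -m inch '[[[0,0,0,0,0,0,0],[0,0,0,0,0,0,0],[0,0,0,0,0,0,0],[0,0,-3,0,0,0,0],[0,0,-15,0,0,0,0]]]'
python3 - <<'E'
from h import *
goto([521.3,120,200],1.851)
E
```

```text
t: 22.0
ee_pos: [551.0, -286.6, 43.5]
orientation: [-2.041, -2.385, 0.002]
ft_force: [-0.6, -0.3, -3.5]
width: 33.4
grasp_force: 30.0
shift [ 406.5   33.1 -156.2] turn [-0.002 -0.001 -0.125] | at [ 551.  -286.6   43.5] yaw 98.88 q [-0.5   0.69  1.73 -0.    0.73 -0.65] F [-0.6 -0.3 -3.5] w 33.4 t 22.0
```

```bash
python3 -m inch '[[[0,0,-40,0,0,0,0],[10,0,-80,0,0,0,0],[40,0,-120,0,0,0,0],[75,5,-150,0,0,-0.02,0],[110,10,-156,0,0,-0.04,0],[145,14,-156,0,0,-0.06,0],[180,18,-156,0,0,-0.08,0],[215,22,-156,0,0,-0.1,0],[250,26,-156,0,0,-0.125,0],[285,30,-156,0,0,-0.125,0],[320,33,-156,0,0,-0.125,0],[355,33,-156,0,0,-0.125,0],[385,33,-156,0,0,-0.125,0],[400,33,-156,0,0,-0.125,0],[406,33,-156,0,0,-0.125,0],[406,33,-156,0,0,-0.125,0],[406,33,-156,0,0,-0.125,0]]]'
python3 - <<'E'
from h import *
goto([521.3,120,200],1.851)
d=cam('wrist'); keep(d,'w11.pkl'); yd=np.array([-.2767,.961,0]); c=np.array([496.1,207.5,18])
g=cv2.cvtColor(d['frame'],cv2.COLOR_RGB2GRAY)
for s in(40,-40):
    u,v=proj(d,c+s*yd).round().astype(int); print(s,u,v)
    for r in range(max(0,v-18),v+19,2): print(r,' '.join('%3d'%x for x in g[r,u-24:u+25:2]))
E
```

```text
t: 23.7
ee_pos: [522.2, 118.3, 200.2]
orientation: [1.89, 2.508, -0.001]
ft_force: [0.4, 0.0, -2.7]
width: 34.0
grasp_force: 30.0
shift [ 1.9 -0.4  0.2] turn [ 0.     0.001 -0.001] | at [522.2 118.3 200.2] yaw 106.02 q [ 0.2   0.35  1.86 -0.    0.93 -0.08] F [ 0.4  0.  -2.7] w 34.0 t 23.7
40 255 37
19 158 158 159 159 158 159 158 158 159 158 158 158 158 157 157 157 156 157 157 156 157 155 156 158 158
21 150 156 158 157 158 158 159 158 157 158 157 158 157 159 156 156 158 159 157 156 156 157 158 158 159
23 119 122 136 148 155 138 139 151 154 157 141 149 154 158 155 152 156 157 158 156 157 157 159 158 158
25 116 115 115 116 121 117 117 120 123 132 118 117 122 133 149 126 131 135 152 155 138 142 154 158 159
27 116 117 116 115 116 118 118 119 116 116 116 116 117 118 118 116 117 117 120 122 118 117 120 131 130
29 117 117 117 118 116 115 118 118 117 116 115 116 117 118 116 117 117 117 119 118 117 118 118 117 117
31 117 116 119 118 117 115 117 116 116 116 114 117 118 116 118 116 119 118 118 118 118 116 117 115 114
33 117 117 118 118 116 117 117 115 115 115 119 137 142 126 117 117 118 118 117 
[... 2444 characters left out ...]
 158 156 155 156 155 156 157 156 157 156 157 155 156 157 155 154 154 154 153
134 157 156 156 156 156 157 158 158 155 154 155 156 156 156 155 155 155 156 156 157 156 154 153 154 155
136 155 156 158 156 155 157 158 156 154 154 155 157 155 155 156 155 156 156 155 156 157 156 154 154 154
138 156 155 157 158 158 157 157 157 155 156 156 155 156 155 157 156 157 156 156 156 156 155 154 154 152
140 155 157 158 159 158 157 156 156 157 156 157 156 155 156 156 157 157 156 156 155 156 155 152 153 153
142 158 157 157 156 156 156 156 157 158 158 158 156 156 156 155 157 157 157 156 156 154 153 155 155 152
144 158 158 156 156 156 156 155 158 158 157 157 156 156 157 156 157 157 157 157 155 155 156 157 156 154
```

Both studs show clearly, near (255,37) and (254,125). Getting their centroids:

Run:
```python
from h import *
d=load('w11.pkl'); g=cv2.cvtColor(d['frame'],cv2.COLOR_RGB2GRAY).astype(float)
def cen(u,v,bg,r=7):
    w=g[v-r:v+r+1,u-r:u+r+1]-bg; w=np.where(w>8,np.minimum(w,40 if bg>140 else 38),0)
    yy,xx=np.mgrid[v-r:v+r+1,u-r:u+r+1]; return (w*xx).sum()/w.sum(),(w*yy).sum()/w.sum(),(w>15).sum()
a=cen(255,37,117); b=cen(253,125,158); print(a,b)
A=onz(d,*a[:2],18);B=onz(d,*b[:2],18); v=A-B; yaw=np.arctan2(v[1],v[0]); m=(A+B)/2
print(A.round(1),B.round(1),np.linalg.norm(v),np.degrees(yaw),m.round(2))
# hole midpoint relative to TCP at the grasp, tool axes
p=np.array([552.1,-287.3]);h=np.array([552.30,-287.50])-p; y0=np.radians(98.87); 
hx=h@[np.cos(y0),np.sin(y0)]; hy=h@[np.sin(y0),-np.cos(y0)]; print(hx,hy)
ty=yaw+np.radians(98.87-98.78)
tgt=m[:2]-hx*np.array([np.cos(ty),np.sin(ty)])-hy*np.array([np.sin(ty),-np.cos(ty)])
print('target',tgt,np.degrees(ty)); goto([*tgt,70],ty)
# current hole check not visible
```

```text
(np.float64(254.4214492753623), np.float64(36.58898550724638), np.int64(52)) (np.float64(254.6184122748499), np.float64(124.98732488325551), np.int64(43))
[484.3 246.5  18. ] [506.4 169.5  18. ] 80.09963539233722 105.99583853303879 [495.35 208.02  18.  ]
-0.22844676140934003 0.16676953319342305
target [495.12364061 208.19342649] 106.0858385330388
shift [ 94.2  -1.2 130. ] turn [-0.     0.001 -0.002] | at [522.2 118.1 200.1] yaw 105.99 q [ 0.2   0.35  1.86 -0.    0.93 -0.08] F [-0.4 -0.3 -3. ] w 33.9 t 23.75
```

```bash
python3 -m inch '[[[30,-1,0,0,0,0,0],[60,-1,0,0,0,-0.002,0],[85,-1.2,10,0,0,-0.002,0],[94.2,-1.2,40,0,0,-0.002,0],[94.2,-1.2,75,0,0,-0.002,0],[94.2,-1.2,105,0,0,-0.002,0],[94.2,-1.2,125,0,0,-0.002,0],[94.2,-1.2,138,0,0,-0.002,0],[94.2,-1.2,145,0,0,-0.002,0],[94.2,-1.2,145,0,0,-0.002,0],[94.2,-1.2,145,0,0,-0.002,0]]]'
python3 - <<'E'
from h import *
for i in range(3):
    goto([495.12,208.19,48],np.radians(106.08)); d=cam('wrist')
keep(d,'w12.pkl'); g=cv2.cvtColor(d['frame'],cv2.COLOR_RGB2GRAY)
yd=np.array([np.cos(1.8514),np.sin(1.8514),0]); o=status.get_obs(); p=o['ee_pos']
h=p+40*yd-[0,0,25.4]; print('hole px',proj(d,h),'stud px',proj(d,[484.3,246.5,18]))
u,v=proj(d,h).round().astype(int)
for r in range(v-14,v+15,2): print(r,' '.join('%3d'%x for x in g[r,u-20:u+21,][::2]))
E
```

```text
t: 24.85
ee_pos: [495.6, 209.2, 55.7]
orientation: [1.887, 2.51, 0.001]
ft_force: [0.3, 0.2, -3.9]
width: 33.8
grasp_force: 30.0
shift [-0.8 -0.8  7.7] turn [0.001 0.001 0.001] | at [495.6 209.2  55.7] yaw 106.13 q [ 0.38  0.58  1.92 -0.    0.64  0.1 ] F [ 0.3  0.2 -3.9] w 33.8 t 24.85
shift [-0.9 -0.8  8. ] turn [0.002 0.001 0.001] | at [495.7 209.3  56. ] yaw 106.14 q [ 0.38  0.58  1.92 -0.    0.64  0.1 ] F [-0.4  1.  -2.2] w 34.1 t 24.9
shift [-1.  -0.8  8. ] turn [0.002 0.001 0.001] | at [495.6 209.4  56. ] yaw 106.15 q [ 0.38  0.58  1.92 -0.    0.64  0.1 ] F [ 0.1 -0.5 -2.5] w 33.8 t 24.95
hole px [254.70498416 176.8269103 ] stud px [253.85346217 173.69739345]
163 188 191 190 191 192 191 191 193 192 191 190 193 192 192 192 191 191 191 193 193 193
165 188 191 191 190 192 190 191 192 192 191 189 190 192 192 192 191 191 192 193 193 193
167 188 191 191 190 192 191 190 192 184 170 168 166 164 180 191 192 192 191 193 193 193
169 189 191 190 191 192 190 189 178 168 171 170 168 140 141 167 188 191 192 193 193 194
171 189 190 190 191 192 190 178 170 173 172 171 170 161 130 141 168 189 19
[... 193 characters left out ...]
 189 191 191 192 191 179 151 160 167 169 172 172 158 134 135 138 173 190 192 193 193
179 188 191 190 191 192 182 150 138 157 164 164 157 136 134 135 143 176 190 193 194 193
181 189 190 190 191 192 186 169 137 134 138 137 135 135 134 137 161 181 192 193 194 193
183 188 191 190 190 192 189 182 165 139 136 136 136 137 138 155 180 188 192 192 193 192
185 188 191 191 190 191 190 189 186 171 150 144 144 147 163 183 188 191 191 193 194 193
187 188 191 191 190 192 191 191 192 188 183 180 179 184 187 190 192 191 189 193 194 194
189 187 192 190 190 191 191 191 193 192 190 189 192 190 191 192 192 192 185 193 194 193
191 188 190 191 190 192 190 191 193 192 190 191 193 192 191 192 191 192 190 193 194 193
```

Run:
```python
from h import *
d=load('w12.pkl')
# observed: hole rim (top, z=TCP-25.4) centre (256.7,176.7); stud top centre (253.6,172.8)
f=d['frame']; g=cv2.cvtColor(f,cv2.COLOR_RGB2GRAY).astype(float)[160:195,238:276]
m=(g<183).astype(np.uint8); c=max(cv2.findContours(m,0,1)[0],key=cv2.contourArea); (hc,hr)=cv2.minEnclosingCircle(c); el=cv2.fitEllipse(c)
st=((g>155)&(g<176)).astype(np.uint8); st=cv2.morphologyEx(st,cv2.MORPH_OPEN,np.ones((3,3),np.uint8)); c2=max(cv2.findContours(st,0,1)[0],key=cv2.contourArea); r2=cv2.boundingRect(c2)
print('hole',np.add(el[0],(238,160)),el[1],'stud bbox',r2[0]+238,r2[1]+160,r2[2:])
hx=np.add(el[0],(238,160)); z=30.4
H=onz(d,*hx,z); 
for s in((253.6,172.8),):
    S=onz(d,*s,18); dv=(S-H)[:2]; y=1.8514
    print('stud-hole in tool x,y mm',dv@[np.cos(y),np.sin(y)],dv@[np.sin(y),-np.cos(y)])
```

```text
hole [256.26657867 176.55767822] (20.358657836914062, 22.50942611694336) stud bbox 247 167 (13, 13)
stud-hole in tool x,y mm -0.8405600794245811 -1.4971922496629484
```

The forward stud shows through its hole. The fit needs a shift of about (-0.9, -1.3) mm in tool x and y.

```bash
python3 -m inch '[[[-0.9,-1.3,2,0,0,0,0],[-0.9,-1.3,4,0,0,0,0],[-0.9,-1.3,4,0,0,0,0]]]'
python3 - <<'E'
from h import *
goto([495.12,208.19,48],np.radians(106.08)); d=cam('wrist'); g=cv2.cvtColor(d['frame'],cv2.COLOR_RGB2GRAY)
for r in range(163,195,2): print(r,' '.join('%3d'%x for x in g[r,235:276][::2]))
goto([495.12,208.19,48],np.radians(106.08))
p=status.get_obs()['ee_pos'];yd=np.array([np.cos(1.8514),np.sin(1.8514),0])
h=p+40*yd-[0,0,25.4]; print(proj(d,h),proj(d,[h[0],h[1],18]))
E
```

```text
t: 25.3
ee_pos: [493.6, 207.9, 50.9]
orientation: [1.887, 2.511, -0.001]
ft_force: [-0.3, 0.9, -3.3]
width: 33.8
grasp_force: 30.0
shift [-0.1  1.5  2.9] turn [-0.     0.001  0.001] | at [493.6 207.9  50.9] yaw 106.16 q [ 0.38  0.59  1.92 -0.    0.63  0.1 ] F [-0.3  0.9 -3.3] w 33.8 t 25.3
163 187 190 189 190 191 190 189 192 191 190 190 191 192 190 191 190 190 190 192 192 193
165 187 190 190 189 191 189 191 193 191 190 188 189 192 192 192 190 190 190 191 192 193
167 187 189 190 190 191 190 191 192 184 165 160 166 171 181 189 191 190 191 192 193 192
169 187 190 190 189 191 189 189 177 144 140 166 171 171 168 171 187 191 190 192 193 193
171 188 190 190 190 191 189 177 148 132 167 173 172 170 168 168 169 188 191 192 192 193
173 187 190 189 190 191 186 161 135 139 172 173 172 171 169 168 155 179 191 192 192 193
175 187 190 191 190 191 179 150 134 137 169 171 171 172 170 169 146 172 189 192 193 193
177 187 190 190 191 191 178 147 135 136 161 168 169 171 172 167 136 172 190 192 192 192
179 188 190 190 189 191 182 151 133 134 139 161 165 167 164 146 142 175 190 192 192 192
181 188 190 189 190 191 185 169 136 133 134 138 143 146 135 134 159 180 191 192 193 191
183 188 190 189 190 191 190 181 164 138 135 134 135 135 137 153 178 187 191 193 193 192
185 186 190 190 190 191 190 188 185 170 149 142 142 147 161 182 187 190 191 192 193 192
187 187 190 189 190 191 190 190 191 186 182 180 178 183 186 190 190 191 190 193 193 192
189 187 190 190 190 190 190 191 193 191 189 189 191 190 191 192 191 190 185 192 193 193
191 187 190 189 189 191 190 190 192 191 190 190 192 190 190 192 191 190 190 192 193 192
193 187 190 190 190 190 190 190 192 191 190 189 193 192 191 192 190 190 191 192 193 192
shift [-0.1  1.4  2.9] turn [-0.     0.001  0.001] | at [493.7 207.9  50.9] yaw 106.16 q [ 0.38  0.59  1.92 -0.    0.63  0.1 ] F [ 0.3  0.2 -4.3] w 34.0 t 25.35
[255.18523138 176.88331005] [255.2502099  173.61621896]
```

```bash
python3 -m inch '[[[0,0.5,0,0,0,0,0],[0,1,0,0,0,0,0],[0,1,0,0,0,0,0],[0,1,0,0,0,0,0]]]'
python3 - <<'E'
from h import *
goto([495.12,208.19,48],np.radians(106.08)); d=cam('wrist'); g=cv2.cvtColor(d['frame'],cv2.COLOR_RGB2GRAY)
for r in range(165,189,2): print(r,' '.join('%3d'%x for x in g[r,235:276][::2]))
E
```

```text
t: 25.75
ee_pos: [494.8, 208.3, 51.0]
orientation: [1.887, 2.511, -0.001]
ft_force: [0.2, 0.2, -3.1]
width: 33.8
grasp_force: 30.0
shift [-0.1  0.2  3. ] turn [0.    0.001 0.001] | at [494.8 208.3  51. ] yaw 106.16 q [ 0.38  0.59  1.92 -0.    0.63  0.1 ] F [ 0.2  0.2 -3.1] w 33.8 t 25.75
165 187 190 190 190 191 189 190 193 191 190 189 190 192 190 193 190 191 191 192 191 193
167 188 190 190 190 192 189 190 191 183 167 166 169 166 180 189 191 190 191 192 192 193
169 188 190 189 190 191 189 190 177 158 168 171 170 165 147 165 188 190 190 193 191 193
171 187 190 188 190 191 189 176 151 169 172 170 170 169 160 134 168 188 190 192 193 193
173 187 190 190 190 191 185 161 148 173 173 171 171 169 167 136 151 180 191 192 193 192
175 188 190 190 191 191 180 148 148 170 171 173 172 170 168 140 139 171 189 193 193 192
177 188 191 190 190 191 179 147 137 163 167 170 172 172 162 133 138 173 190 192 192 192
179 188 190 189 190 191 182 152 134 145 163 165 168 163 137 134 141 176 190 193 193 192
181 188 190 190 190 190 185 169 136 133 138 144 143 136 133 134 160 180 190 192 193 193
183 188 190 189 190 191 189 182 165 138 134 134 136 135 138 153 179 188 191 192 193 192
185 187 190 190 190 192 189 189 184 169 148 143 143 147 162 182 187 191 190 193 193 192
187 187 190 190 190 191 190 191 191 187 182 180 179 183 186 190 191 191 189 193 193 192
```

The stud is centred in its hole (256.0 against 256.3). Lowering gently.

```bash
python3 -m inch '[[[0,0,1.5,0,0,0,0],[0,0,3,0,0,0,0],[0,0,4.5,0,0,0,0],[0,0,6,0,0,0,0],[0,0,7,0,0,0,0],[0,0,7,0,0,0,0]]]'
```

```text
t: 26.4
ee_pos: [494.7, 208.2, 43.8]
orientation: [1.887, 2.511, -0.001]
ft_force: [-0.2, -0.0, -2.9]
width: 33.5
grasp_force: 30.0
```

```bash
python3 -m inch '[[[0,0,1.5,0,0,0,0],[0,0,3,0,0,0,0],[0,0,4.5,0,0,0,0],[0,0,6,0,0,0,0],[0,0,7.5,0,0,0,0],[0,0,8.5,0,0,0,0],[0,0,8.5,0,0,0,0]]]'
python3 -m inch '[[[0,0,0.6,0,0,0,0],[0,0,1.2,0,0,0,0],[0,0,1.2,0,0,0,0]]]'
```

```text
t: 27.1
ee_pos: [494.7, 208.2, 35.3]
orientation: [1.887, 2.511, -0.001]
ft_force: [-0.4, 0.0, -3.3]
width: 33.9
grasp_force: 30.0
t: 27.4
ee_pos: [494.8, 208.2, 34.3]
orientation: [1.887, 2.511, -0.001]
ft_force: [-0.2, 1.1, -3.3]
width: 33.9
grasp_force: 30.0
```

```bash
python3 -m inch '[[[0,0,0.5,0,0,0,0],[0,0,0.8,0,0,0,0],[0,0,0.8,0,0,0,0]]]'
python3 -m inch '[[[0,0,0.3,0,0,0,0],[0,0,0.5,0,0,0,0],[0,0,0.5,0,0,0,0]]]'
```

```text
t: 27.7
ee_pos: [494.8, 208.2, 33.5]
orientation: [1.887, 2.511, -0.001]
ft_force: [-0.3, 0.0, -3.1]
width: 33.9
grasp_force: 30.0
t: 28.0
ee_pos: [494.8, 208.2, 33.4]
orientation: [1.887, 2.511, -0.001]
ft_force: [-2.1, -0.9, 5.0]
width: 33.8
grasp_force: 30.0
```

Contact came at TCP z 33.4, against 33.4 expected, so the plate is on the floor. Releasing and retreating.

```bash
python3 -m inch '[[[0,0,0,0,0,0,70],[0,0,0,0,0,0,70],[0,0,0,0,0,0,70],[0,0,0,0,0,0,70],[0,0,0,0,0,0,70],[0,0,-10,0,0,0,70],[0,0,-30,0,0,0,70],[0,0,-65,0,0,0,70],[-20,0,-105,0,0,0,70],[-60,0,-120,0,0,0,70],[-95,0,-125,0,0,0,70],[-95,0,-125,0,0,0,70],[-95,0,-125,0,0,0,70]]]'
python3 - <<'E'
from h import *
d=cam('wrist'); keep(d,'w13.pkl'); goto([521,120,160],1.851)
f=d['frame']; g=cv2.cvtColor(f,cv2.COLOR_RGB2GRAY); yd=np.array([-.2767,.961,0]); xd=np.array([.961,.2767,0]); c=np.array([495.35,208.02,8])
for n,a,b in(('x-',-45,-45),('x+',45,45)):
  pass
# plate outline: corner prediction if flush, compared with bright mask
m=(g>172).astype(np.uint8)*255; k=cv2.connectedComponentsWithStats(m)[2]; print(k[k[:,4]>800][1:])
P=np.array([proj(d,c+i*45*xd+j*55*yd) for i,j in((-1,-1),(1,-1),(1,1),(-1,1))]); print(P.round(1))
for j in(40,-40):
    u,v=proj(d,c+j*yd+[0,0,10]).round().astype(int); print(j,u,v)
    for r in range(max(0,v-12),v+13,2): print(' '.join('%3d'%x for x in g[r,u-16:u+17:2]))
s=cam('side'); keep(s,'s9.pkl'); sc=cam('scene'); keep(sc,'sc9.pkl')
E
```

```text
t: 29.3
ee_pos: [521.3, 116.7, 158.7]
orientation: [1.889, 2.509, 0.0]
ft_force: [0.9, -0.3, -0.4]
width: 61.6
grasp_force: 0.0
shift [ 2.6  0.9 -1.8] turn [-0.     0.001  0.001] | at [520.9 117.3 158.2] yaw 106.12 q [ 0.2   0.41  1.89 -0.    0.84 -0.08] F [ 0.4  0.2 -0.9] w 61.5 t 29.35
[[ 204    9  108  136 5201]]
[[205.5 143.7]
 [306.1 143.6]
 [310.9   9.1]
 [200.2   9.3]]
40 256 26
168 167 168 170 170 169 170 168 170 170 172 172 169 170 171 176 184
169 166 169 170 169 170 171 170 171 170 171 170 170 171 171 171 171
169 167 169 170 171 170 171 170 171 170 172 171 170 171 172 172 171
169 167 169 169 170 169 170 163 163 166 171 170 170 172 171 172 172
170 168 168 169 171 167 150 149 149 145 152 169 171 171 171 172 172
169 168 169 169 170 151 149 155 152 149 132 155 171 172 171 172 171
169 168 170 170 166 132 148 153 153 151 132 139 170 171 170 172 172
170 168 169 170 165 121 139 150 152 149 122 133 170 172 171 173 171
170 167 170 170 166 125 105 136 141 126 106 136 169 172 171 173 172
171 169 169 171 171 144 103  94  98  95 116 155 172 172 172 172 171
170 167 170 170 170 167 143 112
[... 368 characters left out ...]
 218 221 220 219 217
218 216 214 216 218 209 167 141 139 145 174 206 214 220 220 219 217
218 215 214 216 217 176 152 186 191 176 127 150 184 219 220 218 217
218 216 214 216 215 159 181 200 197 194 157 139 173 204 220 219 217
218 215 214 216 216 170 186 199 198 196 170 145 167 194 220 218 217
217 215 214 216 218 200 164 191 194 191 156 162 170 214 219 218 216
218 216 214 216 218 219 202 176 178 188 207 208 189 219 220 218 217
217 216 214 215 216 216 218 212 216 215 216 217 213 220 220 218 216
216 215 214 216 218 219 218 214 219 216 214 216 216 220 219 218 216
217 215 213 216 217 218 218 214 219 215 215 216 216 219 220 218 217
217 215 214 216 217 218 217 213 219 215 215 217 216 220 220 218 216
```

The plate outline matches the flush prediction within 2 px, and both studs show through their holes. Last, I'll check the pry blade and cover numerically.

Run:
```python
from h import *
for name,fn,rng in (('scene','sc9',(190,190,230,265)),('side','s9',(255,200,315,235))):
    d=load(fn+'.pkl'); g=cv2.cvtColor(d['frame'],cv2.COLOR_RGB2HSV)
    hm=((g[...,2]<125)&(g[...,1]>110)&(g[...,0]<12)).astype(np.uint8)*255; bm=((g[...,1]<90)).astype(np.uint8)*255
    for nm,mm,z in(('handle',hm,20),('blade',bm,13)):
        try:
            c=biggest(mm,rng); p=np.array([onz(d,u,v,z)[:2] for u,v in c.reshape(-1,2)]).astype(np.float32); print(name,nm,cv2.minAreaRect(p))
        except Exception as e: print(name,nm,e)
# cover: predicted outline at angles, grey coverage inside
yd=np.array([-.2767,.961,0]); xd=np.array([.961,.2767,0]); H=np.array([521,121,60])+180*yd
s=load('s9.pkl'); g=cv2.cvtColor(s['frame'],cv2.COLOR_RGB2HSV)
for th in(1.6,1.83,1.95):
    for x in(-75,-55,-35):
        row=[]
        for r in(20,60,100,140,170,176,186,195):
            u,v=proj(s,H+x*xd-r*np.cos(th)*yd+[0,0,r*np.sin(th)]).round().astype(int); row.append(tuple(map(int,g[v,u,1:])))
        print(th,x,row)
sc=load('sc9.pkl')
for nm,d in(('scene',sc),):
    for th in (1.6,1.7,1.83,1.95): print(th,[proj(d,H+x*xd-180*np.cos(th)*yd+[0,0,180*np.sin(th)]).round(1).tolist() for x in(-85,85)])
gg=cv2.cvtColor(sc['frame'],cv2.COLOR_RGB2HSV)
for v in (150,165,180,195,210,225,240): print(v,''.join('g' if gg[v,u,1]<60 and 60<gg[v,u,2]<215 else '.' for u in range(260,460,3)))
```

```text
scene handle ((475.69012451171875, -111.54035186767578), (103.81098175048828, 15.905054092407227), 18.093292236328125)
scene blade ((560.4617309570312, -82.0140380859375), (84.31034088134766, 27.365415573120117), 19.003334045410156)
side handle ((471.9737548828125, -120.46006774902344), (118.01016998291016, 37.97605895996094), 19.520814895629883)
side blade ((560.5249633789062, -82.6285400390625), (76.66658782958984, 27.75042724609375), 19.43012237548828)
1.6 -75 [(21, 124), (16, 124), (22, 125), (22, 129), (20, 127), (20, 126), (20, 128), (54, 123)]
1.6 -55 [(22, 127), (18, 128), (16, 125), (16, 124), (16, 127), (24, 129), (18, 126), (42, 127)]
1.6 -35 [(18, 125), (19, 124), (21, 124), (20, 125), (16, 125), (21, 124), (20, 128), (39, 130)]
1.83 -75 [(20, 126), (20, 127), (18, 125), (20, 130), (22, 127), (21, 122), (161, 90), (173, 118)]
1.83 -55 [(20, 128), (18, 126), (18, 127), (20, 128), (22, 130), (20, 125), (159, 119), (179, 118)]
1.83 -35 [(20, 129), (18, 125), (19, 124), (16, 126), (18, 126), (16, 126), (110, 125), (175, 121)]
1.95 -75 [(20, 128), (20, 127), (16, 124), (16, 13
[... 203 characters left out ...]
 (22, 128), (14, 132), (184, 118), (171, 122)]
1.6 [[355.3, 147.8], [384.4, 207.4]]
1.7 [[362.0, 146.9], [391.7, 206.1]]
1.83 [[370.1, 146.4], [400.4, 205.0]]
1.95 [[376.9, 146.7], [407.6, 204.6]]
150 ...ggggggggggggggggg...ggg...........gg...................ggggggggg
165 ...gggggggggggggggg..............ggggggggg..................ggggggg
180 ....gg..gggggg...............gggggggggggggggggg........g...........
195 .......g....gg.gggggggggggggggggggggggggggggggggggggg.............g
210 ......g...........gggggggggggggggggggggggggggg.....................
225 .......gg.....gg.gg..ggggggggggggggggggg...................g.......
240 .........gggg....ggggggggggggggggg.................................
```

```bash
python3 -c "
from workcell import ctrl; print(ctrl.close_job())"
```

```text
the job is handed in; nothing more can be done
None
```

The job is handed in at about 29 s of the 72 s: the cover was levered open with the smaller pry blade and stands at about 1.83 rad, the blade lies flat on the bench where it was picked up, and the plate sits flush on the box floor over both studs.

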